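# Load tube blocks into a bench mixer, clamp them and lock the clamp

## Task

Get the bench mixer ready to run: lift the locking bar straight up and level out of its two U brackets, lay it on the blue mat, and swing the red hold-down clamp right back. Put every tube block on the bench into a mixer pocket of its own, pressing each one past the sprung catches until it sits fully down, and only then close the clamp over them all the way and lay the bar back into both brackets. Leave the other things on the bench where they are.

Things in the scene. Friction and masses are not known exactly. Their poses are not given: they have to be found in the camera images.
- mixer: Fixed bench mixer: white housing 240 (x) x 370 (y) x 52 mm, origin at the centre of its underside; x points from its front (robot side) to its back, y along the row of three pockets, z up. It stands elsewhere and turned a little in every start. Two blue U brackets stand on it at x = -52, y = +165 and -165 mm, and the clamp's hinge posts at x = 85, y = +-150 mm.
- cradle (a point): Point midway between the two U brackets, level with the U floors, 140 mm above the bench; axes as the mixer's. Each bracket is 16 mm wide in y; each U is open at the top, 28 mm wide in x between its cheeks, 32 mm deep. The bar lies in both, along y.
- bar_grip (a point): Centre of the yellow grip fin of the aluminium locking bar (0.3 kg, 20 x 370 x 20 mm, long along y, z up, same either way round). The upright fin on its middle is 14 mm thick (x), 44 mm long (y), 36 mm tall; this point lies 38 mm above the bar's underside, 18 mm below the fin's top. At the start the bar lies in the brackets above the closed clamp.
- bar_end_l (a point): Point on the underside of the bar, 165 mm from its middle along its +y (where it lies in a bracket).
- bar_end_r (a point): Point on the underside of the bar, 165 mm from its middle along its -y.
- mat: Fixed thin blue mat on the bench, 420 mm (its x) x 100 mm (its y) x 2 mm, where the locking bar is laid, along the mat, while the mixer is being loaded. Origin: centre of its underside.
- clamp (a joint): Angle of the red clamp in rad: 0 closed (level), grows as it swings up and back, stop at 1.9; right back is about 1.7. A stiff hinge holds it where it is left (3 to 5 N at the knob moves it). A frame: two arms at y = +-135 mm, a cross bar 85 mm from the hinge that comes down over the blocks' white fins (1 mm clear when they are seated), a front bar 150 mm from it.
- clamp_knob (a point): Centre of the black ball knob, 28 mm diameter, in the middle of the clamp's front edge, 178 mm from the hinge line; clamp closed, it is 131 mm above the bench. Can be pinched along the hinge line (the mixer's y) by a gripper that keeps pointing down as the clamp swings: the ball turns in the pinch.
- clamp_hinge (a point): Centre of the clamp's hinge line, 131 mm above the bench, at the mixer's x = 85 mm; the line runs along y. Axes as the mixer's; does not turn with the clamp.
- pocket0 (a point): Centre of the floor of the rightmost (-y) pocket, 52 mm above the bench, axes as the mixer's. Opening 59 (x) x 47 mm (y); walls 22 mm high plus a 4 mm flared lip; pockets 75 mm apart. Sprung steel balls in its two x walls, 10 mm up, stand out 3.5 mm: a block merely set in stops on them 9 to 15 mm too high; a push of about 8 to 20 N takes it past them to the floor.
- pocket1 (a point): Centre of the floor of the middle pocket, 52 mm above the bench, axes as the mixer's. Opening 59 (x) x 47 mm (y); walls 22 mm high plus a 4 mm flared lip; pockets 75 mm apart. Sprung steel balls in its two x walls, 10 mm up, stand out 3.5 mm: a block merely set in stops on them 9 to 15 mm too high; a push of about 8 to 20 N takes it past them to the floor.
- pocket2 (a point): Centre of the floor of the leftmost (+y) pocket, 52 mm above the bench, axes as the mixer's. Opening 59 (x) x 47 mm (y); walls 22 mm high plus a 4 mm flared lip; pockets 75 mm apart. Sprung steel balls in its two x walls, 10 mm up, stand out 3.5 mm: a block merely set in stops on them 9 to 15 mm too high; a push of about 8 to 20 N takes it past them to the floor.
- teal_mid (a point): Centre, 36 mm above the underside, of the teal tube block (0.22 kg, 72 mm tall). Body 56 (x) x 44 (y) x 36 mm; on it a white grip fin 40 (x) x 14 (y) x 36 mm, from 0 to 36 mm above this point. Goes in a pocket with x along the pocket's x, either way round, 1.5 mm clear each side; seated, this point is 36 mm above the pocket floor. Two or three of the four are present.
- purple_mid (a point): Centre, 36 mm above the underside, of the purple tube block (0.22 kg, 72 mm tall). Body 56 (x) x 44 (y) x 36 mm; on it a white grip fin 40 (x) x 14 (y) x 36 mm, from 0 to 36 mm above this point. Goes in a pocket with x along the pocket's x, either way round, 1.5 mm clear each side; seated, this point is 36 mm above the pocket floor. Two or three of the four are present.
- orange_mid (a point): Centre, 36 mm above the underside, of the orange tube block (0.22 kg, 72 mm tall). Body 56 (x) x 44 (y) x 36 mm; on it a white grip fin 40 (x) x 14 (y) x 36 mm, from 0 to 36 mm above this point. Goes in a pocket with x along the pocket's x, either way round, 1.5 mm clear each side; seated, this point is 36 mm above the pocket floor. Two or three of the four are present.
- green_mid (a point): Centre, 36 mm above the underside, of the green tube block (0.22 kg, 72 mm tall). Body 56 (x) x 44 (y) x 36 mm; on it a white grip fin 40 (x) x 14 (y) x 36 mm, from 0 to 36 mm above this point. Goes in a pocket with x along the pocket's x, either way round, 1.5 mm clear each side; seated, this point is 36 mm above the pocket floor. Two or three of the four are present.
- reagent: Bystander, to be left alone: amber bottle standing or lying on the bench. Origin: centre of its underside.
- jar: Bystander, to be left alone: white jar standing or lying on the bench. Origin: centre of its underside.
- tipbox: Bystander, to be left alone: red tip box standing or lying on the bench. Origin: centre of its underside.
- beaker: Bystander, to be left alone: clear beaker standing or lying on the bench. Origin: centre of its underside.
- marker: Bystander, to be left alone: marker pen standing or lying on the bench. Origin: centre of its underside.
- timer: Bystander, to be left alone: timer standing or lying on the bench. Origin: centre of its underside.
Mind the look-alikes: they are no part of the job. What is meant by the part that bears teal_mid is not black or pink, and is the smaller of those in its own colour.

How it is judged:
On the way, in this order (a step that is already met when the one before it is completed fails the run):
1. the bar lifted level, straight up out of both U brackets: both ends above the bracket tops together (z of each of bar_end_l, bar_end_r in the frame of cradle above 0.034 m and horizontal distance between bar_grip and cradle below 0.04 m and angle between bar_grip's own z axis and vertical below 0.15 rad), for 0.1 s.
2. the bar laid on the blue mat (z of each of bar_end_l, bar_end_r in the frame of mat below 0.012 m and y of bar_end_l in the frame of mat between -0.05 and 0.05 m and y of bar_end_r in the frame of mat between -0.05 and 0.05 m and x of bar_grip in the frame of mat between -0.12 and 0.12 m and contact force between the fingers and bar below 0.2 N), for 0.2 s.
3. the clamp swung back to 1.3 rad or more (value of joint clamp above 1.3 rad), for 0.2 s.
4. every tube block fully down in a pocket with the clamp still open (((horizontal distance between teal_mid and pocket0 below 0.006 m and z of teal_mid in the frame of pocket0 below 0.04 m and angle between teal_mid's own z axis and vertical below 0.06 rad) or (horizontal distance between teal_mid and pocket1 below 0.006 m and z of teal_mid in the frame of pocket1 below 0.04 m and angle between teal_mid's own z axis and vertical below 0.06 rad) or (horizontal distance between teal_mid and pocket2 below 0.006 m and z of teal_mid in the frame of pocket2 below 0.04 m and angle between teal_mid's own z axis and vertical below 0.06 rad)) and ((horizontal distance between purple_mid and pocket0 below 0.006 m and z of purple_mid in the frame of pocket0 below 0.04 m and angle between purple_mid's own z axis and vertical below 0.06 rad) or (horizontal distance between purple_mid and pocket1 below 0.006 m and z of purple_mid in the frame of pocket1 below 0.04 m and angle between purple_mid's own z axis and vertical below 0.06 rad) or (horizontal distance between purple_mid and pocket2 below 0.006 m and z of purple_mid in the frame of pocket2 below 0.04 m and angle between purple_mid's own z axis and vertical below 0.06 rad)) and ((horizontal distance between orange_mid and pocket0 below 0.006 m and z of orange_mid in the frame of pocket0 below 0.04 m and angle between orange_mid's own z axis and vertical below 0.06 rad) or (horizontal distance between orange_mid and pocket1 below 0.006 m and z of orange_mid in the frame of pocket1 below 0.04 m and angle between orange_mid's own z axis and vertical below 0.06 rad) or (horizontal distance between orange_mid and pocket2 below 0.006 m and z of orange_mid in the frame of pocket2 below 0.04 m and angle between orange_mid's own z axis and vertical below 0.06 rad)) and ((horizontal distance between green_mid and pocket0 below 0.006 m and z of green_mid in the frame of pocket0 below 0.04 m and angle between green_mid's own z axis and vertical below 0.06 rad) or (horizontal distance between green_mid and pocket1 below 0.006 m and z of green_mid in the frame of pocket1 below 0.04 m and angle between green_mid's own z axis and vertical below 0.06 rad) or (horizontal distance between green_mid and pocket2 below 0.006 m and z of green_mid in the frame of pocket2 below 0.04 m and angle between green_mid's own z axis and vertical below 0.06 rad)) and value of joint clamp above 1 rad), for 0.3 s.
5. the clamp closed over the seated blocks (((horizontal distance between teal_mid and pocket0 below 0.006 m and z of teal_mid in the frame of pocket0 below 0.04 m and angle between teal_mid's own z axis and vertical below 0.06 rad) or (horizontal distance between teal_mid and pocket1 below 0.006 m and z of teal_mid in the frame of pocket1 below 0.04 m and angle between teal_mid's own z axis and vertical below 0.06 rad) or (horizontal distance between teal_mid and pocket2 below 0.006 m and z of teal_mid in the frame of pocket2 below 0.04 m and angle between teal_mid's own z axis and vertical below 0.06 rad)) and ((horizontal distance between purple_mid and pocket0 below 0.006 m and z of purple_mid in the frame of pocket0 below 0.04 m and angle between purple_mid's own z axis and vertical below 0.06 rad) or (horizontal distance between purple_mid and pocket1 below 0.006 m and z of purple_mid in the frame of pocket1 below 0.04 m and angle between purple_mid's own z axis and vertical below 0.06 rad) or (horizontal distance between purple_mid and pocket2 below 0.006 m and z of purple_mid in the frame of pocket2 below 0.04 m and angle between purple_mid's own z axis and vertical below 0.06 rad)) and ((horizontal distance between orange_mid and pocket0 below 0.006 m and z of orange_mid in the frame of pocket0 below 0.04 m and angle between orange_mid's own z axis and vertical below 0.06 rad) or (horizontal distance between orange_mid and pocket1 below 0.006 m and z of orange_mid in the frame of pocket1 below 0.04 m and angle between orange_mid's own z axis and vertical below 0.06 rad) or (horizontal distance between orange_mid and pocket2 below 0.006 m and z of orange_mid in the frame of pocket2 below 0.04 m and angle between orange_mid's own z axis and vertical below 0.06 rad)) and ((horizontal distance between green_mid and pocket0 below 0.006 m and z of green_mid in the frame of pocket0 below 0.04 m and angle between green_mid's own z axis and vertical below 0.06 rad) or (horizontal distance between green_mid and pocket1 below 0.006 m and z of green_mid in the frame of pocket1 below 0.04 m and angle between green_mid's own z axis and vertical below 0.06 rad) or (horizontal distance between green_mid and pocket2 below 0.006 m and z of green_mid in the frame of pocket2 below 0.04 m and angle between green_mid's own z axis and vertical below 0.06 rad)) and value of joint clamp below 0.05 rad), for 0.2 s.
At the end, for the whole second after the job is handed in: Every block present is in a pocket, within 6 mm of its centre and within 4 mm of fully down, upright to 0.06 rad; the clamp is closed to within 0.05 rad; the bar lies in both U brackets, both ends within 5 mm of the U floors' level and its middle within 20 mm of midway; the robot has let go (all of step 5 and z of bar_end_l in the frame of cradle between -0.005 and 0.005 m and z of bar_end_r in the frame of cradle between -0.005 and 0.005 m and horizontal distance between bar_grip and cradle below 0.02 m and angle between the y axis of bar_grip and the y axis of cradle, either way round below 0.06 rad); the robot touches nothing.
It fails at once if the clamp is pushed down onto a block that stands in a pocket but is not fully down (more than 6 mm proud) ((contact force between clamp and block_teal above 3 N and z of teal_mid in the frame of pocket1 between 0.042 and 0.062 m and x of teal_mid in the frame of pocket1 between -0.015 and 0.015 m) or (contact force between clamp and block_purple above 3 N and z of purple_mid in the frame of pocket1 between 0.042 and 0.062 m and x of purple_mid in the frame of pocket1 between -0.015 and 0.015 m) or (contact force between clamp and block_orange above 3 N and z of orange_mid in the frame of pocket1 between 0.042 and 0.062 m and x of orange_mid in the frame of pocket1 between -0.015 and 0.015 m) or (contact force between clamp and block_green above 3 N and z of green_mid in the frame of pocket1 between 0.042 and 0.062 m and x of green_mid in the frame of pocket1 between -0.015 and 0.015 m)).
It fails at once if a bystander is shifted by more than 50 mm or knocked over (distance of any of reagent, jar, tipbox, beaker, marker, timer from where it was at the start of the episode above 0.05 m or angle between any of reagent, jar, tipbox, beaker, timer's own z axis and vertical above 0.6 rad).
Of block_teal, block_purple, block_orange, block_green only 2 to 3 are there at a start; the rules pass over those that are not, and their reading is None.
At some moment in a run one of block_teal, block_purple, block_orange, block_green, bar may be knocked a few centimetres aside while the robot is not near it.
It also fails if it takes over 210 s, if anything falls off the work surface, if the arm or the gripper's body presses on something with over 40 N, if the wrist force passes 120 N, or if a joint passes its speed limit or range.

## Robot

A 6-joint arm with a two-finger parallel gripper is mounted at the origin on the work surface. World frame = base frame: x ahead of the robot, y to its left, z up, the work surface at z = 0. Lengths are in m, angles in rad, forces in N, time in s.
With the tool pointing down it reaches from about 0.225 to 0.725 m from the base axis. Payload 3.1 kg.
Tool frame: the origin (TCP) lies midway between the tips of the shut fingers; the grasp point (between the pads) lies 19 mm behind it (tcp_to_grasp is the z of the grasp point in the tool frame, in m); z points along the fingers, y is the line along which they close (so a half turn about z gives the same grasp; the last joint's range is limited). The gripper opens to 85 mm and grips with 20 to 120 N. Pads are 22 mm wide; open, the fingers measure 114 mm over their backs; the gripper's body (76 mm by 85 mm) begins 54 mm behind the grasp point. The pads swing forward as they close: fully open they stand 13 mm farther back than shut.
Start: joints at [1.02, 0.048, 0.099, 1.622, 0, 1.443], TCP at [0.215, 0.479, 0.231] pointing down, gripper open.
Joint ranges: [-2.91, 2.91], [-0.99, 1.94], [-1.21, 1.42], [-2.12, 2.29], [-1.49, 1.47], [-3.14, 3.14]. Speed limits (rad/s): [2.79, 2.79, 3.14, 3.14, 3.14, 3.14].

## Interface

Orientations are given as a unit quaternion [x, y, z, w].
In Python, from plant import * gives the robot as it stands.
- The arm moves only by the shell command python3 -m handwheel 'ROWS' [FORCE]. ROWS is a JSON object of lists of equal length, an entry for each row: "linear": the shift along the tool's x, y, z as a fraction of full scale, a list of three; "rot": the turn, a rotation vector about the tool's x, y, z as a fraction of full scale, a list of three; "grip": the closure, from -1 (fully open) to 1 (shut), so that 0 is half open. In form: {"linear": [[x, y, z], ...], "rot": [[ax, ay, az], ...], "grip": [grip, ...]}. A call has 1 to 8 rows; each row is the pose to reach, as a shift and turn from the pose commanded when the call began, along the tool's axes at that moment; what a row does not reach only later rows make up. Full scale, the value 1, is 0.08 m for a shift and 90 degrees for a turn. A row lasts 1/10 s, in which the tool goes at most 50 mm and 8.59 degrees, less where a joint would pass 70% of its speed; a pose out of reach is approached as far as the arm can. A call with a number of a shift or a turn outside -1 to 1 is refused whole. A call with a gripper value outside its range is refused whole. The fingers move at their own pace and stop on an object; FORCE is the grip in N (left out, the last holds). Time passes only in rows, so rows that repeat a pose let the fingers close. It gives the time, the measured TCP pose, the force, the opening and the grip force at its end, in the units of the state.
- read_state(): the state, without advancing time (a new reading comes with each control period).
- capture(name): name is "scene" or "top" or "wrist"; returns the picture (480x640x3 uint8, red, green, blue); there is no depth.
- calibration(name): a dict with "fov_y" (degrees; the focal length in pixels is half the picture's height over the tangent of half this angle, whatever the lens; pixels are square), "cx", "cy" (the principal point, pixels), "eye" and "attitude" of the camera in the world. Camera axes: x right, y down, z forward; pixel columns grow to the right and rows downward; lengths in m; the calibration is good to about 2 mm. A picture is of the moment at which its call begins: read the wrist's pose just before it. calibration takes no time and is no camera call; for the wrist camera it gives the pose at the moment of the call.
- hand_in(): hands the job in; it is judged then, once.
The state is a dict: "t": time; "q": joint angles; "dq": joint speeds; "joint_torque": joint torques, N m; "position": TCP position; "tcp_rot": TCP orientation; "contact_force": force on the tool from outside, world axes, zero at the start; "torque": the same for the moment, N m; "width": opening from 0.0 (shut) to 1.0 (fully open); "grasp_force": force on a finger pad.
Only numpy, scipy, OpenCV 4.12 (cv2) and the standard library are available. Lean on these libraries where they do the work, as an engineer would, in place of code of your own. Each camera call takes 0.05 s, during which the arm holds its last target. There are 200 camera calls.

## Working session

There is one attempt and no reset: what is moved stays moved. The work goes in short steps, Python scripts to look and compute and a shell command to move; the robot and the scene stay as the last step left them, time stands still between calls to the robot, and variables do not carry over. Pictures are saved under pics/ and viewed, at most 14 in all, crops included, and the job is handed in when it is done.

```bash
ls; mkdir -p pics; cat > h.py <<'E'
from plant import *
import numpy as np, cv2
from scipy.spatial.transform import Rotation as R
E
python3 - <<'E'
from h import *
s=read_state(); print(s)
for n in ("scene","top","wrist"):
    print(n,calibration(n)); im=capture(n); cv2.imwrite(f"pics/{n}0.png",im[:,:,::-1])
E
```

```text
pics
{'t': 0.0, 'q': array([ 1.02018608e+00,  4.87012671e-02,  9.76102829e-02,  1.62201294e+00,
       -4.22831211e-05,  1.44298933e+00]), 'dq': array([ 1.16992260e-05,  9.04514147e-04,  4.01580082e-04, -1.20453357e-03,
       -8.09527474e-04, -9.65716560e-04]), 'joint_torque': array([-1.60492906e-03, -3.38779020e+01,  3.20016932e+01,  2.04055547e-02,
       -2.56551448e-04, -8.08421916e-07]), 'position': array([0.21512129, 0.47823139, 0.23014915]), 'tcp_rot': array([ 2.09830363e-01,  9.77737126e-01, -1.09508627e-03, -3.63978576e-04]), 'contact_force': array([ 0.78030614, -0.3188025 ,  0.02886638]), 'torque': array([-0.02960512, -0.06101443, -0.02624174]), 'grasp_force': 0.0, 'width': 0.9961791559439466}
scene {'fov_y': 47.55675933940975, 'cx': 320.715766730538, 'cy': 230.98038410802556, 'eye': array([ 0.86391838, -0.60427842,  1.20448927]), 'attitude': array([ 0.91908873,  0.27479749, -0.08481473, -0.26938579])}
top {'fov_y': 49.82722287648848, 'cx': 314.1658288532092, 'cy': 235.22063680361603, 'eye': array([ 0.38983233, -0.03041643,  1.44240414]), 'attitude': array([ 0.71133642, -0.70206969,  0.02600137, -0.02055663])}
wrist {'fov_y': 68.6463113242306, 'cx': 321.3491284623912, 'cy': 238.77179472249665, 'eye': array([0.14096541, 0.51150518, 0.37352702]), 'attitude': array([0.82835528, 0.53618982, 0.08749035, 0.1366508 ])}
```

View pics/top0.png

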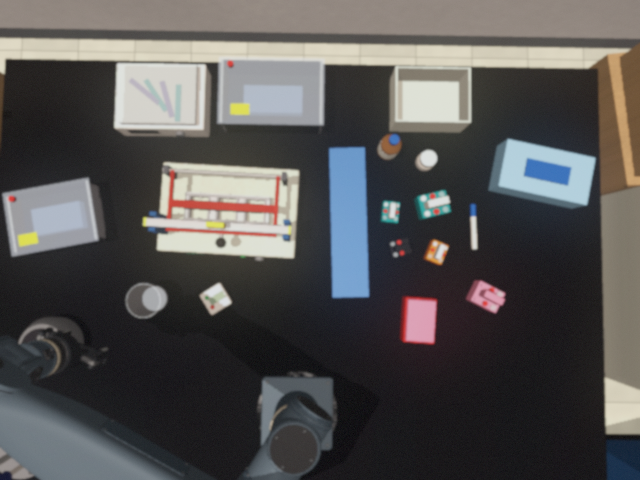

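View pics/scene0.png

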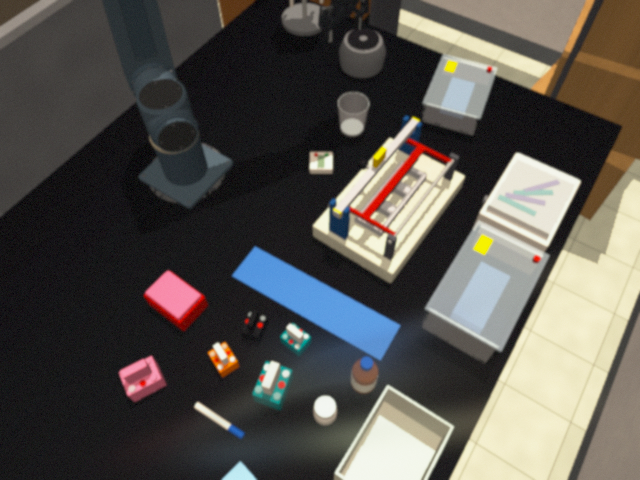

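Top view: mixer at about (228,210), mat (349,222), small teal block (390,211), orange (437,251). The larger teal, pink and black ones are decoys. I'll take crops to check the mixer front and the blocks.

```bash
cat >> h.py <<'E'
def ray(n,uv,cal=None):
    c=cal or calibration(n); f=240/np.tan(np.radians(c["fov_y"]/2))
    uv=np.atleast_2d(uv); d=np.c_[(uv[:,0]-c["cx"])/f,(uv[:,1]-c["cy"])/f,np.ones(len(uv))]
    return c["eye"],R.from_quat(c["attitude"]).apply(d)
def onz(n,uv,z,cal=None):
    e,d=ray(n,uv,cal); return e+d*((z-e[2])/d[:,2])[:,None]
def proj(n,p,cal=None):
    c=cal or calibration(n); f=240/np.tan(np.radians(c["fov_y"]/2))
    q=R.from_quat(c["attitude"]).inv().apply(np.atleast_2d(p)-c["eye"]); return q[:,:2]/q[:,2:]*f+[c["cx"],c["cy"]]
def blobs(im,lo,hi,amin=20):
    m=cv2.inRange(cv2.cvtColor(im,cv2.COLOR_RGB2HSV),np.array(lo),np.array(hi))
    n,l,st,c=cv2.connectedComponentsWithStats(m)
    return [(st[i,4],c[i],cv2.minAreaRect(np.argwhere(l==i)[:,::-1].astype(np.float32))) for i in range(1,n) if st[i,4]>=amin]
def world2tool(dv,s):  # world shift -> tool axes, in units of 0.08
    return R.from_quat(s["tcp_rot"]).inv().apply(dv)/0.08
E
python3 - <<'E'
from h import *
im=cv2.imread("pics/top0.png")
a=cv2.resize(im[150:330,120:320],None,fx=3,fy=3,interpolation=cv2.INTER_CUBIC)
cv2.imwrite("pics/c1.png",a)
b=cv2.resize(im[120:330,360:520],None,fx=2.8,fy=2.8,interpolation=cv2.INTER_CUBIC);cv2.imwrite("pics/c2.png",b)
im=im[:,:,::-1].copy()
for n,lo,hi in (("yellow",(24,130,120),(34,255,255)),("blue",(104,120,60),(120,255,255)),("teal",(78,110,50),(96,255,255)),("orange",(8,170,120),(18,255,255)),("red",(0,190,100),(6,255,255)),("green",(40,90,40),(75,255,255)),("purple",(125,60,40),(160,255,255))):
    for a,c,r in blobs(im,lo,hi,8): print(n,a,c.round(1),np.round(r[0],1),np.round(r[1],1),round(r[2],1),onz("top",c,0.05)[0].round(3))
E
```

```text
yellow 145 [239.4 109. ] [239. 109.] [ 8. 16.] 90.0 [0.826 0.169 0.05 ]
yellow 65 [215.2 224.4] [215. 224.] [ 4. 16.] 90.0 [0.508 0.227 0.05 ]
yellow 161 [ 27.5 238.8] [ 27.5 238.7] [ 9.2 17.3] 80.5 [0.462 0.73  0.05 ]
blue 76 [394.2 138.6] [394.  138.5] [9. 8.] 90.0 [ 0.75  -0.256  0.05 ]
blue 173 [357.6 162.4] [359.4 167.2] [65.7 31.3] 54.0 [ 0.682 -0.156  0.05 ]
blue 742 [547.  171.3] [547.  171.4] [43.9 17. ] 12.1 [ 0.665 -0.675  0.05 ]
blue 8 [329.1 165.5] [329.5 165.5] [7. 1.] 90.0 [ 0.673 -0.079  0.05 ]
blue 90 [472.6 208.6] [472.5 208.5] [11.  7.] 90.0 [ 0.56 -0.47  0.05]
blue 8 [366.2 209.6] [366.5 210. ] [6. 1.] 90.0 [ 0.553 -0.181  0.05 ]
blue 22 [152.5 213.4] [152.5 213.5] [3. 5.] 90.0 [0.535 0.397 0.05 ]
blue 15 [366.9 221.1] [366.5 221.5] [ 1. 13.] -0.0 [ 0.522 -0.183  0.05 ]
blue 17 [151.4 229.1] [151.5 229. ] [2. 5.] 90.0 [0.493 0.399 0.05 ]
blue 10 [285.8 236.9] [285.5 237. ] [2. 3.] 90.0 [0.476 0.036 0.05 ]
blue 708 [620.6 467.8] [623. 465.] [28. 32.] 90.0 [-0.122 -0.856  0.05 ]
teal 14 [444.8 190.7] [444.5 191. ] [4. 3.] 90.0 [ 0.608 -0.394  0.05 ]
teal 13 [436.5 192.7] [436.5 193.5] [5. 3.] 90.0 [ 0.602 -0.372  0.05 ]
teal 12 [426.9 194.6] [426.5 195.5] [5. 3.] 90.0 [ 0.597 -0.346  0.05 ]
teal 163 [419.3 207.5] [419.5 207.4] [24.3  8.2] 71.6 [ 0.561 -0.325  0.05 ]
teal 28 [384.5 202.9] [384.3 202.5] [ 5.5 13.5] 48.8 [ 0.572 -0.23   0.05 ]
teal 24 [449.2 208.8] [449. 209.] [8. 4.] 90.0 [ 0.559 -0.406  0.05 ]
teal 27 [441.3 211.4] [442. 211.] [6. 8.] 0.0 [ 0.551 -0.385  0.05 ]
teal 23 [431.8 213.7] [432.5 213. ] [5. 8.] 0.0 [ 0.544 -0.359  0.05 ]
teal 89 [387.  219.7] [387.2 220.1] [20.6  9.5] 30.5 [ 0.526 -0.237  0.05 ]
orange 38 [429.8 248.8] [430.6 249. ] [ 5.9 10.8] 21.8 [ 0.449 -0.353  0.05 ]
orange 35 [431.9 260.7] [432.2 260.7] [17.   2.8] 24.0 [ 0.417 -0.359  0.05 ]
```

View pics/c1.png

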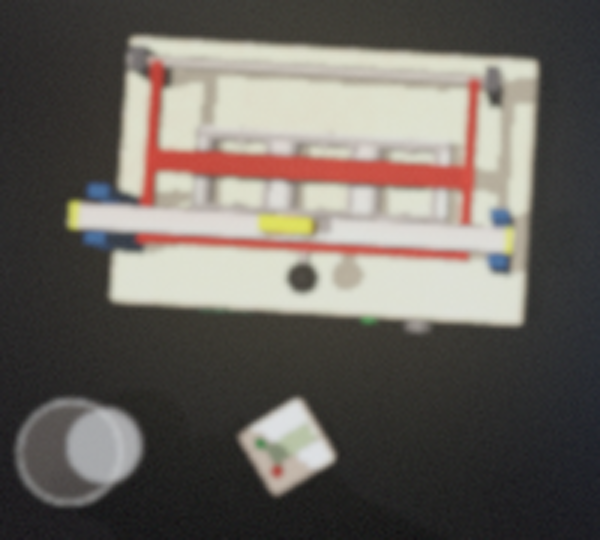

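View pics/c2.png

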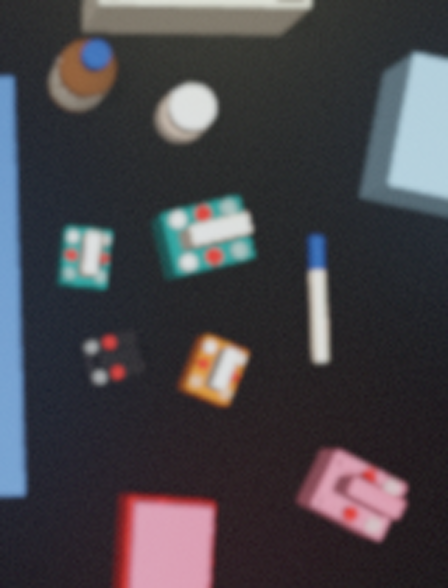

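Only teal (small, about (391,211)) and orange (about (437,251)) are present. The mixer is turned slightly, and its fin is at about (215,224).

```bash
cat >> h.py <<'E'
def goto(p,yaw=None):
    "print shift (units .08, in the tool frame after turning to yaw of tool y, deg) and turn units about tool z"
    s=read_state(); Rt=R.from_quat(s["tcp_rot"]).as_matrix(); y0=np.degrees(np.arctan2(Rt[1,1],Rt[0,1]))
    if yaw is None: yaw=y0
    d=(yaw-y0+90)%180-90; yw=np.radians(y0+d)
    ty=np.array([np.cos(yw),np.sin(yw),0]); tz=np.array([0,0,-1.]); tx=np.cross(ty,tz)
    dv=np.array(p)-s["position"]
    print("t",round(s["t"],1),"pos",s["position"].round(4),"yaw",round(y0,2),"tilt",np.degrees(np.arccos(-Rt[2,2])).round(2),"w",round(s["width"],3),"| rotz",round(-d/90,4),"lin",(np.array([tx@dv,ty@dv,tz@dv])/.08).round(3))
E
python3 - <<'E'
from h import *
im=cv2.imread("pics/top0.png")[:,:,::-1].copy()
for b in blobs(im,(98,90,120),(125,255,255),1500):
    w=onz("top",cv2.boxPoints(b[2]),0.002); print("mat",b[0],w[:,:2].round(3).tolist(),w.mean(0).round(3))
fin=onz("top",(215.2,224.4),0.196)[0]; print("fin",fin)
e=onz("top",[(144+.5,222),(291,230)],0.16); print("bar",e.round(3),np.degrees(np.arctan2(*(e[0]-e[1])[[1,0]])),np.linalg.norm(e[0]-e[1]))
print("knob",onz("top",(220.5,242.5),0.131)); 
c=onz("top",np.array([(132,37),(540,60),(523,325),(110,302)])/3+[120,150],0.052);print("house",c.round(3),np.degrees(np.arctan2(*(c[0]-c[1])[[1,0]])),np.degrees(np.arctan2(*(c[3]-c[2])[[1,0]])),np.linalg.norm(np.diff(c,axis=0),axis=1))
print("teal",onz("top",np.array([(92,254)])/2.8+[360,120],0.072),"or",onz("top",np.array([(222,367)])/2.8+[360,120],0.072))
goto([fin[0],fin[1],.26],-3.5)
E
```

```text
mat 5636 [[0.735, -0.075], [0.739, -0.182], [0.315, -0.196], [0.311, -0.091]] [ 0.525 -0.136  0.002]
fin [0.49510393 0.20003805 0.196     ]
bar [[0.502 0.382 0.16 ]
 [0.487 0.018 0.16 ]] 87.63621104929852 0.36450211088599443
knob [[0.45469632 0.19745793 0.131     ]]
house [[0.674 0.37  0.052]
 [0.659 0.    0.052]
 [0.419 0.012 0.052]
 [0.434 0.382 0.052]] 87.56505567795139 87.56027567021354 [0.36985456 0.24043163 0.37012864]
teal [[ 0.5486509 -0.2496172  0.072    ]] or [[ 0.44251279 -0.37346793  0.072     ]]
t 0.1 pos [0.2152 0.4783 0.2304] yaw 65.77 tilt 0.11 w 1.002 | rotz 0.7697 lin [-3.259  3.705 -0.37 ]
```

```bash

python3 -m handwheel '{"linear":[[0,0,-0.4],[0,0,-0.8],[0,0,-0.8],[0,0,-0.8],[0,0,-0.8],[0,0,-0.8],[0,0,-0.8],[0,0,-0.8]],"rot":[[0,0,0.757],[0,0,0.757],[0,0,0.757],[0,0,0.757],[0,0,0.757],[0,0,0.757],[0,0,0.757],[0,0,0.757]],"grip":[-1,-1,-1,-1,-1,-1,-1,-1]}' 
for i in 1 2 3 4; do python3 -m handwheel '{"linear":[[-0.4,0.4,0],[-0.8,0.9,0],[-0.8,0.9,0],[-0.8,0.9,0]],"rot":[[0,0,0],[0,0,0],[0,0,0],[0,0,0]],"grip":[-1,-1,-1,-1]}'; done
python3 - <<'E'
from h import *
goto([.4951,.1985,.26],-2.4)
c=calibration("wrist");im=capture("wrist");cv2.imwrite("pics/w1.png",im[:,:,::-1])
print(c, proj("wrist",[[.495,.2,.196],[.4945,.1932,.14]],c))
E
```

```text
t: 0.95
position: [0.2153, 0.4786, 0.2948]
tcp_rot: [0.724, 0.69, -0.0, 0.0]
contact_force: [0.5, -0.1, 0.6]
width: 0.996
grasp_force: 0.0
t: 1.35
position: [0.2854, 0.4111, 0.295]
tcp_rot: [0.723, 0.691, -0.0, -0.0]
contact_force: [-1.1, 0.4, 0.9]
width: 0.998
grasp_force: 0.0
t: 1.75
position: [0.354, 0.3451, 0.295]
tcp_rot: [0.722, 0.692, -0.0, -0.0]
contact_force: [-0.4, -0.3, -0.3]
width: 1.001
grasp_force: 0.0
t: 2.15
position: [0.4229, 0.2789, 0.295]
tcp_rot: [0.721, 0.692, -0.0, -0.001]
contact_force: [0.3, -0.4, -0.4]
width: 1.004
grasp_force: 0.0
t: 2.55
position: [0.492, 0.2124, 0.295]
tcp_rot: [0.721, 0.693, -0.0, -0.001]
contact_force: [0.6, 0.2, -0.2]
width: 1.001
grasp_force: 0.0
t 2.5 pos [0.492  0.2124 0.295 ] yaw -2.31 tilt 0.1 w 1.001 | rotz 0.001 lin [-0.172  0.046  0.437]
{'fov_y': 68.6463113242306, 'cx': 321.3491284623912, 'cy': 238.77179472249665, 'eye': array([0.49640801, 0.29386619, 0.43829902]), 'attitude': array([ 0.98663416, -0.0194283 , -0.00386327,  0.16174256])} [[324.91514037 254.43647339]
 [324.11580127 238.93217353]]
```

View pics/w1.png

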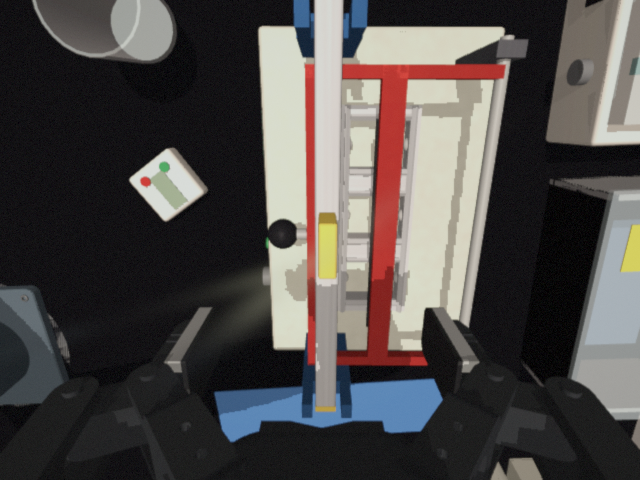

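Wrist view: the fin's top face is centred at about (327.5,250), within 2 mm of the estimate. The bar lies in both brackets and the fingers straddle it cleanly.

```bash

python3 - <<'E'
from h import *
p=onz("wrist",[(327.5,250)],.196)[0]; print(p)
goto([p[0],p[1],.167],-2.4)
E
```

```text
[0.49662634 0.20375121 0.196     ]
t 2.6 pos [0.4915 0.2129 0.2953] yaw -2.24 tilt 0.09 w 1.002 | rotz 0.0018 lin [-0.111  0.069  1.603]
```

```bash

python3 -m handwheel '{"linear":[[-0.12,0.06,0.3],[-0.12,0.06,0.8],[-0.12,0.06,0.8],[-0.12,0.06,0.8]],"rot":[[0,0,0],[0,0,0],[0,0,0],[0,0,0]],"grip":[-1,-1,-1,-1]}' |head -2
python3 -m handwheel '{"linear":[[0,0,0.3],[0,0,0.6],[0,0,0.8],[0,0,0.8],[0,0,0.8]],"rot":[[0,0,0],[0,0,0],[0,0,0],[0,0,0],[0,0,0]],"grip":[-1,-1,-1,-1,-1]}' |head -2
python3 -m handwheel '{"linear":[[0,0,0],[0,0,0],[0,0,0],[0,0,0],[0,0,0],[0,0,0],[0,0,0],[0,0,0]],"rot":[[0,0,0],[0,0,0],[0,0,0],[0,0,0],[0,0,0],[0,0,0],[0,0,0],[0,0,0]],"grip":[0.6,0.6,1,1,1,1,1,1]}' 60
python3 -m handwheel '{"linear":[[0,0,0],[0,0,0],[0,0,0],[0,0,0],[0,0,0],[0,0,0]],"rot":[[0,0,0],[0,0,0],[0,0,0],[0,0,0],[0,0,0],[0,0,0]],"grip":[1,1,1,1,1,1]}'
```

```text
t: 3.0
position: [0.495, 0.2026, 0.2308]
t: 3.5
position: [0.4987, 0.2025, 0.1709]
t: 4.3
position: [0.497, 0.2013, 0.1675]
tcp_rot: [0.721, 0.692, 0.0, 0.0]
contact_force: [-1.3, 0.3, 2.5]
width: 0.155
grasp_force: 59.2
t: 4.9
position: [0.497, 0.2013, 0.1675]
tcp_rot: [0.721, 0.692, 0.0, 0.0]
contact_force: [-1.2, -0.4, 2.6]
width: 0.153
grasp_force: 59.3
```

```bash

python3 -m handwheel '{"linear":[[0,0,-0.1],[0,0,-0.2],[0,0,-0.35],[0,0,-0.5],[0,0,-0.65],[0,0,-0.8],[0,0,-0.8],[0,0,-0.8]],"rot":[[0,0,0],[0,0,0],[0,0,0],[0,0,0],[0,0,0],[0,0,0],[0,0,0],[0,0,0]],"grip":[1,1,1,1,1,1,1,1]}'
python3 -m handwheel '{"linear":[[0,0,-0.2],[0,0,-0.4],[0,0,-0.6],[0,0,-0.6]],"rot":[[0,0,0],[0,0,0],[0,0,0],[0,0,0]],"grip":[1,1,1,1]}'
python3 - <<'E'
from h import *
goto([.525,-.136,.28],-88)
im=capture("scene");cv2.imwrite("pics/s1.png",cv2.resize(im[60:330,230:500],None,fx=2,fy=2)[:,:,::-1])
E
```

```text
t: 5.7
position: [0.4975, 0.2014, 0.2319]
tcp_rot: [0.721, 0.692, 0.001, 0.0]
contact_force: [-0.5, 0.2, -4.0]
width: 0.153
grasp_force: 58.8
t: 6.1
position: [0.4978, 0.2016, 0.2811]
tcp_rot: [0.721, 0.692, 0.001, 0.001]
contact_force: [0.3, -0.3, -2.8]
width: 0.154
grasp_force: 58.9
t 6.1 pos [0.4978 0.2016 0.2811] yaw -2.35 tilt 0.19 w 0.154 | rotz 0.9516 lin [0.192 4.229 0.014]
```

View pics/s1.png

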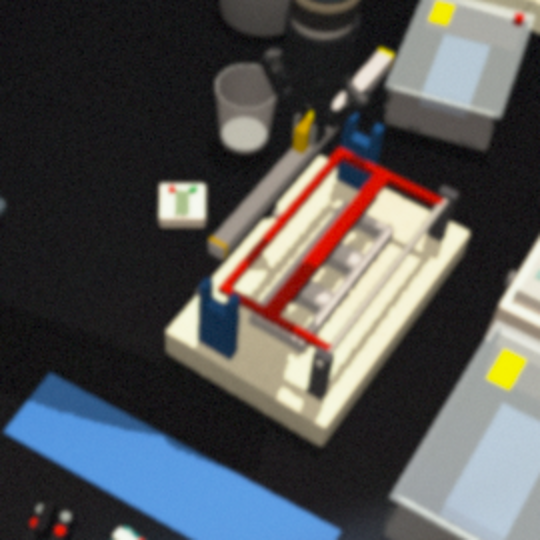

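The bar is out, level, with both ends clear of the brackets. I'll carry it to the mat.

```bash

for i in 1 2; do python3 -m handwheel '{"linear":[[-0.3,0,0],[-0.7,0.1,0],[-1,0.15,0],[-1,0.15,0]],"rot":[[0,0,0],[0,0,0],[0,0,0],[0,0,0]],"grip":[1,1,1,1]}' |head -2; done
for i in 1 2; do python3 -m handwheel '{"linear":[[-0.2,0,0],[-0.4,0,0],[-0.5,0,0],[-0.5,0,0],[-0.5,0,0],[-0.5,0,0],[-0.5,0,0],[-0.5,0,0]],"rot":[[0,0,-0.08],[0,0,-0.16],[0,0,-0.25],[0,0,-0.34],[0,0,-0.43],[0,0,-0.524],[0,0,-0.524],[0,0,-0.524]],"grip":[1,1,1,1,1,1,1,1]}' |head -2; done
python3 - <<'E'
from h import *
goto([.525,-.136,.1],92)
E
```

```text
t: 6.55
position: [0.5055, 0.1181, 0.2773]
t: 6.95
position: [0.5143, 0.0382, 0.2775]
t: 7.75
position: [0.5125, 0.0013, 0.2785]
t: 8.55
position: [0.5409, -0.0275, 0.279]
t 8.6 pos [ 0.5409 -0.0275  0.279 ] yaw 91.72 tilt 0.03 w 0.156 | rotz -0.0031 lin [ 0.246 -1.348  2.238]
```

```bash

python3 -m handwheel '{"linear":[[0.1,-0.3,0],[0.2,-0.7,0],[0.25,-0.7,0],[0.25,-0.7,0]],"rot":[[0,0,0],[0,0,0],[0,0,0],[0,0,0]],"grip":[1,1,1,1]}' |head -2
python3 -m handwheel '{"linear":[[0,-0.3,0],[0,-0.65,0.2],[0,-0.65,0.5],[0,-0.65,0.8],[0,-0.65,0.8]],"rot":[[0,0,0],[0,0,0],[0,0,0],[0,0,0],[0,0,0]],"grip":[1,1,1,1,1]}' |head -2
python3 -m handwheel '{"linear":[[0,0,0.3],[0,0,0.6],[0,0,0.9],[0,0,1],[0,0,1],[0,0,1]],"rot":[[0,0,0],[0,0,0],[0,0,0],[0,0,0],[0,0,0],[0,0,0]],"grip":[1,1,1,1,1,1]}' 
python3 - <<'E'
from h import *
goto([.525,-.136,.031],92)
E
```

```text
t: 8.95
position: [0.5225, -0.0848, 0.2794]
t: 9.45
position: [0.5225, -0.1347, 0.2107]
t: 10.05
position: [0.5257, -0.1364, 0.1371]
tcp_rot: [-0.017, 1.0, -0.0, 0.001]
contact_force: [0.6, -1.1, -3.2]
width: 0.154
grasp_force: 59.7
t 10.1 pos [ 0.5257 -0.1364  0.1371] yaw 91.98 tilt 0.14 w 0.154 | rotz -0.0003 lin [0.009 0.006 1.326]
```

```bash

python3 -m handwheel '{"linear":[[0,0,0.3],[0,0,0.6],[0,0,0.9],[0,0,0.95],[0,0,0.95]],"rot":[[0,0,0],[0,0,0],[0,0,0],[0,0,0],[0,0,0]],"grip":[1,1,1,1,1]}' |head -2
python3 -m handwheel '{"linear":[[0,0,0.08],[0,0,0.18],[0,0,0.28],[0,0,0.36],[0,0,0.36],[0,0,0.36],[0,0,0.36]],"rot":[[0,0,0],[0,0,0],[0,0,0],[0,0,0],[0,0,0],[0,0,0],[0,0,0]],"grip":[1,1,1,1,1,1,1]}' |head -4
```

```text
t: 10.55
position: [0.5249, -0.1365, 0.06]
t: 11.25
position: [0.5246, -0.1363, 0.0304]
tcp_rot: [-0.017, 1.0, 0.0, -0.0]
contact_force: [-0.8, 0.6, -3.7]
```

```bash

python3 -m handwheel '{"linear":[[0,0,0],[0,0,0],[0,0,0],[0,0,0],[0,0,0],[0,0,0],[0,0,0],[0,0,0]],"rot":[[0,0,0],[0,0,0],[0,0,0],[0,0,0],[0,0,0],[0,0,0],[0,0,0],[0,0,0]],"grip":[0.5,0.5,0,0,-0.4,-0.4,-0.4,-0.4]}' 
for i in 1 2 3; do python3 -m handwheel '{"linear":[[0,0,-0.2],[0,0,-0.6],[0,0,-1],[0,0,-1]],"rot":[[0,0,0],[0,0,0],[0,0,0],[0,0,0]],"grip":[-0.4,-0.4,-0.4,-0.4]}' |head -2; done
python3 - <<'E'
from h import *
goto([.4545,.1975,.26],87.6)
im=capture("scene");cv2.imwrite("pics/s2.png",im[:,:,::-1])
im=capture("top");cv2.imwrite("pics/t2.png",im[:,:,::-1])
for n,lo,hi in (("yellow",(24,130,120),(34,255,255)),):
    for a,c,r in blobs(im,lo,hi,8): print(n,a,c.round(1),np.round(r[1],1),onz("top",c,0.058)[0].round(3))
E
```

```text
t: 12.05
position: [0.5247, -0.1365, 0.0305]
tcp_rot: [-0.017, 1.0, 0.0, -0.0]
contact_force: [-0.1, -1.6, 1.0]
width: 0.699
grasp_force: 0.0
t: 12.45
position: [0.5283, -0.1378, 0.1163]
t: 12.85
position: [0.5273, -0.1375, 0.1956]
t: 13.25
position: [0.5265, -0.1372, 0.2748]
t 13.2 pos [ 0.5265 -0.1372  0.2748] yaw 91.96 tilt 0.44 w 0.701 | rotz 0.0485 lin [1.074 4.142 0.185]
yellow 148 [239.3 108.9] [ 9. 16.] [0.823 0.168 0.058]
yellow 161 [ 27.5 238.8] [ 9.2 17.3] [0.461 0.725 0.058]
```

View pics/s2.png

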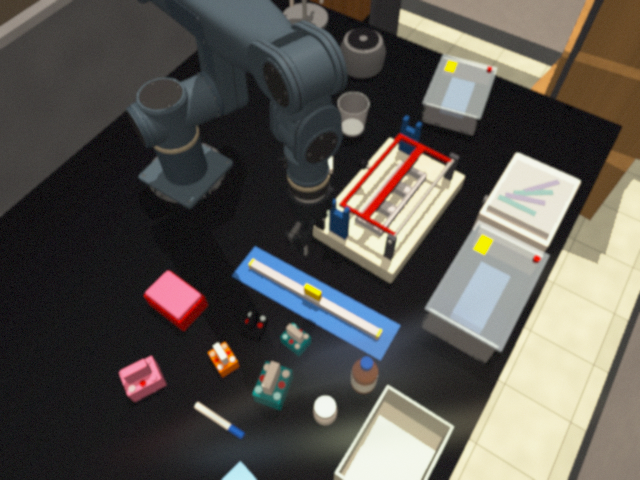

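The bar lies centred on the mat, fin at about (312,291). Next is the clamp knob.

```bash

python3 -m handwheel '{"linear":[[0,0.2,0],[0.1,0.6,0],[0.25,1,0],[0.25,1,0]],"rot":[[0,0,0.0485],[0,0,0.0485],[0,0,0.0485],[0,0,0.0485]],"grip":[-0.4,-0.4,-0.4,-0.4]}' |head -2
for i in 1 2 3; do python3 -m handwheel '{"linear":[[0.1,0.4,0],[0.2,0.8,0],[0.25,1,0],[0.25,1,0]],"rot":[[0,0,0],[0,0,0],[0,0,0],[0,0,0]],"grip":[-0.4,-0.4,-0.4,-0.4]}' |head -2; done
python3 - <<'E'
from h import *
goto([.4545,.1965,.113],87.6)
im=capture("wrist");cv2.imwrite("pics/w2.png",im[:,:,::-1])
print(proj("wrist",[[.4545,.1965,.131]]))
E
```

```text
t: 13.75
position: [0.4999, -0.054, 0.2686]
t: 14.15
position: [0.4845, 0.025, 0.2688]
t: 14.55
position: [0.4684, 0.105, 0.2692]
t: 14.95
position: [0.4522, 0.1853, 0.2694]
t 14.9 pos [0.4522 0.1853 0.2694] yaw 87.69 tilt 0.08 w 0.701 | rotz 0.001 lin [-0.023  0.141  1.955]
[[337.09080458 224.98805629]]
```

View pics/w2.png

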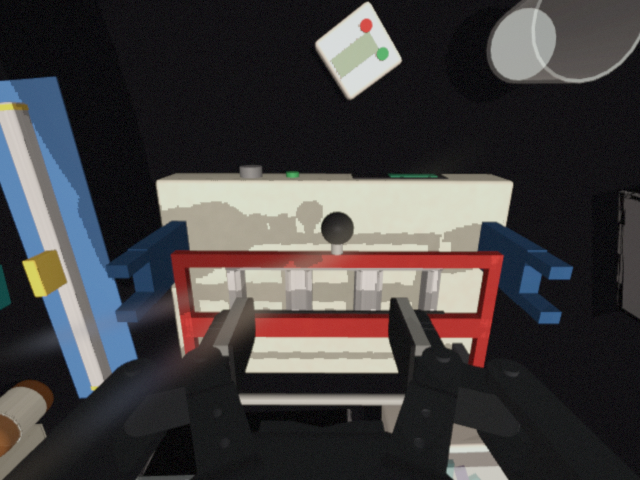

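Knob at (337,228), about 1 mm from prediction, and the clamp is closed. I'll descend and pinch.

```bash

python3 -m handwheel '{"linear":[[0,0.14,0.3],[-0.02,0.14,0.7],[-0.02,0.14,1],[-0.02,0.14,1]],"rot":[[0,0,0],[0,0,0],[0,0,0],[0,0,0]],"grip":[-0.4,-0.4,-0.4,-0.4]}' 30 |head -2
python3 -m handwheel '{"linear":[[0,0,0.3],[0,0,0.6],[0,0,0.93],[0,0,0.93],[0,0,0.93]],"rot":[[0,0,0],[0,0,0],[0,0,0],[0,0,0],[0,0,0]],"grip":[-0.4,-0.4,-0.4,-0.4,-0.4]}'
python3 -m handwheel '{"linear":[[0,0,0],[0,0,0],[0,0,0],[0,0,0],[0,0,0],[0,0,0],[0,0,0],[0,0,0]],"rot":[[0,0,0],[0,0,0],[0,0,0],[0,0,0],[0,0,0],[0,0,0],[0,0,0],[0,0,0]],"grip":[0,0.5,1,1,1,1,1,1]}' 40
```

```text
t: 15.4
position: [0.4521, 0.1936, 0.1857]
t: 15.9
position: [0.4548, 0.1954, 0.1171]
tcp_rot: [0.022, 1.0, -0.0, 0.0]
contact_force: [0.1, 0.2, 0.6]
width: 0.702
grasp_force: 0.0
t: 16.7
position: [0.4558, 0.198, 0.1187]
tcp_rot: [0.02, 1.0, 0.002, 0.002]
contact_force: [-0.5, 4.1, 6.2]
width: 0.301
grasp_force: 39.2
```

```bash

python3 -m handwheel '{"linear":[[-0.003,0,-0.111],[-0.011,0,-0.222],[-0.025,0,-0.333],[-0.044,0,-0.442],[-0.069,0,-0.551],[-0.099,0,-0.658],[-0.135,0,-0.763],[-0.176,0,-0.867]],"rot":[[0,0,0],[0,0,0],[0,0,0],[0,0,0],[0,0,0],[0,0,0],[0,0,0],[0,0,0]],"grip":[1,1,1,1,1,1,1,1]}'
python3 -m handwheel '{"linear":[[-0.046,0,-0.101],[-0.097,0,-0.2],[-0.153,0,-0.297],[-0.213,0,-0.39],[-0.278,0,-0.48],[-0.348,0,-0.567],[-0.421,0,-0.65],[-0.499,0,-0.73]],"rot":[[0,0,0],[0,0,0],[0,0,0],[0,0,0],[0,0,0],[0,0,0],[0,0,0],[0,0,0]],"grip":[1,1,1,1,1,1,1,1]}'
```

```text
t: 17.5
position: [0.4681, 0.1974, 0.1844]
tcp_rot: [0.02, 1.0, 0.002, -0.001]
contact_force: [3.1, 5.8, -5.4]
width: 0.297
grasp_force: 39.6
t: 18.3
position: [0.5078, 0.1956, 0.2418]
tcp_rot: [0.02, 1.0, 0.001, -0.002]
contact_force: [1.1, 5.4, -6.2]
width: 0.297
grasp_force: 39.9
```

```bash

python3 -m handwheel '{"linear":[[-0.082,0,-0.076],[-0.167,0,-0.147],[-0.256,0,-0.214],[-0.348,0,-0.276],[-0.443,0,-0.334],[-0.541,0,-0.387],[-0.641,0,-0.435],[-0.744,0,-0.478]],"rot":[[0,0,0],[0,0,0],[0,0,0],[0,0,0],[0,0,0],[0,0,0],[0,0,0],[0,0,0]],"grip":[1,1,1,1,1,1,1,1]}'
python3 -m handwheel '{"linear":[[-0.105,0,-0.038],[-0.211,0,-0.07],[-0.319,0,-0.097],[-0.428,0,-0.119],[-0.538,0,-0.135],[-0.649,0,-0.146],[-0.76,0,-0.151],[-0.871,0,-0.15]],"rot":[[0,0,0],[0,0,0],[0,0,0],[0,0,0],[0,0,0],[0,0,0],[0,0,0],[0,0,0]],"grip":[1,1,1,1,1,1,1,1]}'
python3 -m handwheel '{"linear":[[-0.111,0,0.006],[-0.222,0,0.018],[-0.222,0,0.018],[-0.222,0,0.018]],"rot":[[0,0,0],[0,0,0],[0,0,0],[0,0,0]],"grip":[1,1,1,1]}'
```

```text
t: 19.1
position: [0.5682, 0.1922, 0.2788]
tcp_rot: [0.02, 1.0, -0.0, -0.002]
contact_force: [0.2, -0.6, -0.3]
width: 0.107
grasp_force: 0.0
t: 19.9
position: [0.6375, 0.1879, 0.294]
tcp_rot: [0.021, 1.0, -0.001, -0.0]
contact_force: [0.0, 0.1, -0.1]
width: 0.001
grasp_force: 0.0
t: 20.3
position: [0.6547, 0.1874, 0.2922]
tcp_rot: [0.021, 1.0, -0.001, -0.001]
contact_force: [0.3, -0.4, -0.5]
width: -0.003
grasp_force: 0.0
```

The pinch slipped near 1.1 rad. I'll look at where the clamp stands.

```bash
python3 - <<'E'
from h import *
im=capture("scene");a=cv2.resize(im[40:310,270:540],None,fx=2,fy=2,interpolation=cv2.INTER_CUBIC)
cv2.imwrite("pics/s3.png",a[:,:,::-1])
h=np.array([.6314,.1874,.131]);mx=np.array([.9991,-.042,0])
for th in (.9,1,1.1,1.2,1.3): print(th,(proj("scene",h+.178*(-np.cos(th)*mx+np.sin(th)*np.array([0,0,1])))-[270,40])*2)
E
```

```text
0.9 [[240.95922758 196.65389906]]
1 [[252.76516279 195.93843206]]
1.1 [[265.40866466 196.49488356]]
1.2 [[278.75560996 198.35526986]]
1.3 [[292.65309515 201.53239242]]
```

View pics/s3.png

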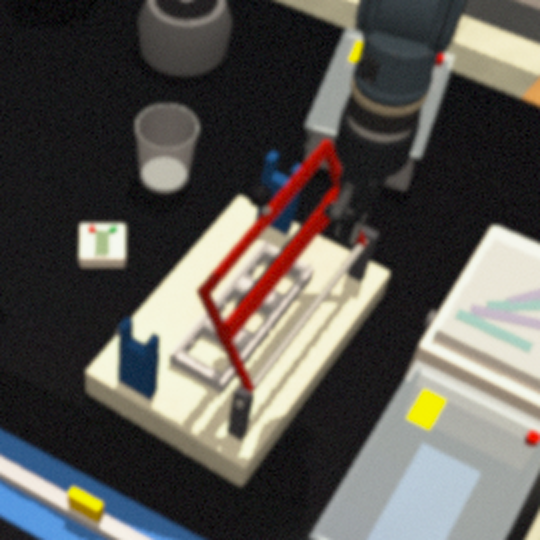

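Knob at about (265,212) in the crop, so the clamp is near 1.05 rad. I'll back off over it and push it back with shut fingers from the front.

```bash

python3 -m handwheel '{"linear":[[0,0,-0.3],[0,0,-0.55],[0,0,-0.55]],"rot":[[0,0,0],[0,0,0],[0,0,0]],"grip":[1,1,1]}' |head -2
for i in 1 2; do python3 -m handwheel '{"linear":[[0.3,0,0],[0.6,0,0],[1,0,0],[1,0,0]],"rot":[[0,0,0],[0,0,0],[0,0,0],[0,0,0]],"grip":[1,1,1,1]}' |head -2; done
python3 -m handwheel '{"linear":[[0,0,0.3],[0,0,0.6],[0,0,0.9],[0,0,0.9]],"rot":[[0,0,0],[0,0,0],[0,0,0],[0,0,0]],"grip":[1,1,1,1]}'
python3 - <<'E'
from h import *
goto([.64,.187,.262],87.6)
E
```

```text
t: 20.65
position: [0.6552, 0.1879, 0.3405]
t: 21.05
position: [0.5698, 0.1913, 0.3351]
t: 21.45
position: [0.4917, 0.1947, 0.3368]
t: 21.85
position: [0.4938, 0.1939, 0.2601]
tcp_rot: [0.021, 1.0, -0.001, -0.003]
contact_force: [-1.5, -0.6, -0.2]
width: -0.001
grasp_force: 0.0
t 21.9 pos [0.4938 0.1939 0.2601] yaw 87.59 tilt 0.41 w -0.001 | rotz -0.0001 lin [-1.829 -0.009 -0.024]
```

```bash

python3 -m handwheel '{"linear":[[-0.12,0,0],[-0.25,0,0],[-0.37,0,0],[-0.5,0,0],[-0.62,0,0],[-0.75,0,0],[-0.87,0,0],[-1,0,0]],"rot":[[0,0,0],[0,0,0],[0,0,0],[0,0,0],[0,0,0],[0,0,0],[0,0,0],[0,0,0]],"grip":[1,1,1,1,1,1,1,1]}'
python3 -m handwheel '{"linear":[[-0.12,0,0],[-0.25,0,0],[-0.37,0,0],[-0.5,0,0],[-0.62,0,0],[-0.75,0,0],[-0.85,0,0],[-0.85,0,0]],"rot":[[0,0,0],[0,0,0],[0,0,0],[0,0,0],[0,0,0],[0,0,0],[0,0,0],[0,0,0]],"grip":[1,1,1,1,1,1,1,1]}'
```

```text
t: 22.65
position: [0.5762, 0.1917, 0.2663]
tcp_rot: [0.021, 1.0, 0.001, 0.001]
contact_force: [-3.2, 1.4, 3.0]
width: 0.004
grasp_force: 0.0
t: 23.45
position: [0.645, 0.1879, 0.2639]
tcp_rot: [0.021, 1.0, -0.0, 0.001]
contact_force: [-0.6, 0.3, 0.4]
width: -0.001
grasp_force: 0.0
```

```bash

python3 -m handwheel '{"linear":[[0.3,0,0],[0.6,0,0],[0.9,-0.2,0],[0.9,-0.5,0],[0.9,-0.9,0],[0.9,-0.9,0]],"rot":[[0,0,0],[0,0,0],[0,0,0],[0,0,0],[0,0,0],[0,0,0]],"grip":[1,1,1,0,0,0]}' |head -2
for i in 1 2 3 4; do python3 -m handwheel '{"linear":[[0,-0.4,0.05],[0,-0.8,0.1],[0,-1,0.1],[0,-1,0.1]],"rot":[[0,0,0],[0,0,0],[0,0,0],[0,0,0]],"grip":[0,0,0,0]}' |head -2; done
python3 - <<'E'
from h import *
goto([.549,-.25,.2],90)
im=capture("wrist");cv2.imwrite("pics/w3.png",im[:,:,::-1])
print(proj("wrist",[[.5487,-.2496,.072]]))
im=capture("scene");cv2.imwrite("pics/s4.png",im[:,:,::-1])
h=np.array([.6314,.1874,.131]);mx=np.array([.9991,-.042,0])
for th in (1.3,1.5,1.7,1.9): print(th,proj("scene",h+.178*(-np.cos(th)*mx+np.sin(th)*np.array([0,0,1]))))
a=np.hstack([cv2.resize(cv2.imread("pics/w3.png"),(400,300)),cv2.resize(cv2.imread("pics/s4.png")[60:270,300:580],(400,300))]);cv2.imwrite("pics/m1.png",a)
E
```

```text
t: 24.05
position: [0.5686, 0.1161, 0.2655]
t: 24.45
position: [0.5651, 0.0379, 0.2569]
t: 24.85
position: [0.5617, -0.0412, 0.2488]
t: 25.25
position: [0.5583, -0.1208, 0.2408]
t: 25.65
position: [0.5548, -0.2006, 0.2327]
t 25.6 pos [ 0.5548 -0.2006  0.2327] yaw 87.51 tilt 0.05 w 0.504 | rotz -0.0277 lin [ 0.073 -0.617  0.408]
[[265.29456489 211.55503149]]
1.3 [[416.32654758 140.76619621]]
1.5 [[430.7033628  145.89027989]]
1.7 [[445.08271702 153.44824289]]
1.9 [[458.66511327 163.08512488]]
```

View pics/m1.png

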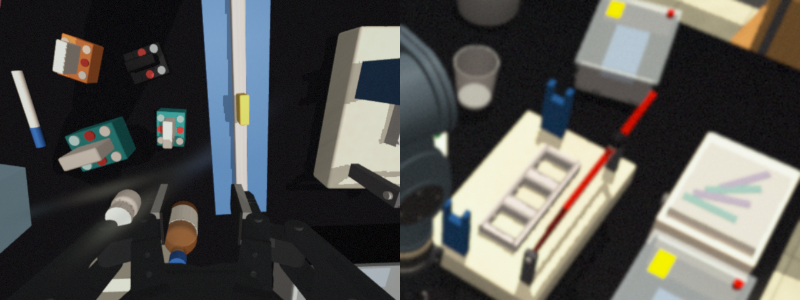

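The clamp is right back (edge-on, about 1.7). The teal fin is at about (266,208) in the full wrist frame. I'll measure it more closely by mask.

```bash
python3 - <<'E'
from h import *
c=calibration("wrist"); im=cv2.imread("pics/w3.png")[:,:,::-1].copy()
def pr(name,lo,hi,box,z):
    x0,y0,x1,y1=box
    for a,cc,r in blobs(im[y0:y1,x0:x1],lo,hi,60):
        w=onz("wrist",cv2.boxPoints(r)+[x0,y0],z,c)[:,:2]; e=w[1]-w[0],w[2]-w[1]
        L=max(e,key=np.linalg.norm)
        print(name,a,(cc+[x0,y0]).round(1),"rect",w.mean(0).round(4),"sizes",np.round([np.linalg.norm(v) for v in e],3),"yaw",np.degrees(np.arctan2(L[1],L[0])).round(1))
pr("tealfin",(0,0,120),(179,70,255),(235,160,310,250),.072)
pr("tealbody",(78,90,40),(98,255,255),(235,160,310,250),.036)
pr("orbody",(5,130,80),(20,255,255),(70,40,180,145),.036)
pr("orfin",(0,0,120),(179,70,255),(70,40,180,145),.072)
im2=cv2.imread("pics/s4.png")
a=np.hstack([cv2.resize(cv2.imread("pics/w3.png")[155:255,225:325],(400,400),interpolation=cv2.INTER_NEAREST),cv2.resize(cv2.imread("pics/w3.png")[45:145,75:175],(400,400),interpolation=cv2.INTER_NEAREST)]);cv2.imwrite("pics/m2.png",a)
E
```

```text
tealfin 1091 [266.9 209.9] rect [ 0.5481 -0.2488] sizes [0.049 0.023] yaw 174.0
tealfin 103 [288.  189.8] rect [ 0.5304 -0.2275] sizes [0.009 0.009] yaw -3.8
tealfin 112 [287.1 225.6] rect [ 0.5627 -0.2303] sizes [0.01 0.01] yaw 175.6
tealbody 1195 [278.6 193.9] rect [ 0.5505 -0.2468] sizes [0.062 0.046] yaw 172.0
tealbody 76 [253.4 215.4] rect [ 0.562  -0.2665] sizes [0.009 0.014] yaw -5.6
orbody 2255 [138.5  95.8] rect [ 0.4457 -0.37  ] sizes [0.063 0.059] yaw 155.2
orfin 1051 [96.2 88.3] rect [ 0.4426 -0.3745] sizes [0.045 0.021] yaw 144.9
orfin 125 [138.1  79. ] rect [ 0.4372 -0.3398] sizes [0.009 0.009] yaw 18.7
orfin 121 [131.5 119.8] rect [ 0.4671 -0.3515] sizes [0.009 0.009] yaw 87.7
```

View pics/m2.png

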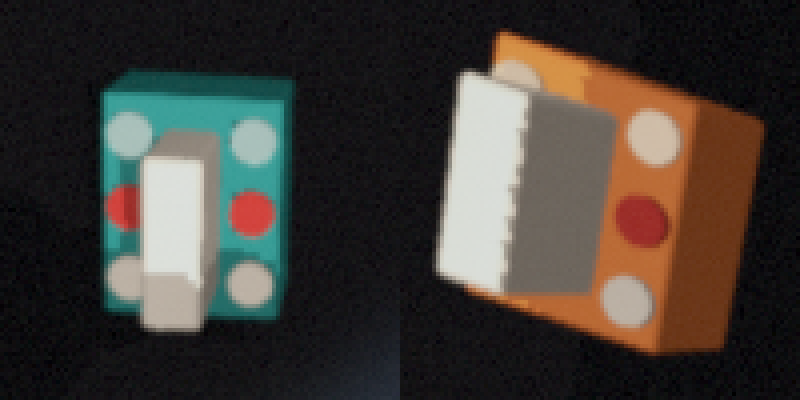

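Teal fin top corners (full frame): (261,194.5), (275,194.5), (275,237.5), (261,237). Orange: (90,63), (107,69), (101,119), (84,114).

```bash
python3 - <<'E'
from h import *
c=calibration("wrist")
for n,q in (("teal",[(261.25,194.5),(274.75,194.5),(275.25,237.5),(260.75,237)]),("or",[(90,63),(107,69),(101,119),(84.3,113.7)])):
    w=onz("wrist",q,.072,c)[:,:2]; d=(w[3]+w[2]-w[0]-w[1]); print(n,w.mean(0).round(4),np.degrees(np.arctan2(d[1],d[0])),np.linalg.norm(np.diff(w,axis=0),axis=1).round(4))
goto([.5484,-.249,.2],84)
E
```

```text
teal [ 0.5533 -0.2471] -5.115767783314068 [0.0118 0.0398 0.0132]
or [ 0.445  -0.3757] -20.674190831707 [0.0131 0.0391 0.0134]
t 25.8 pos [ 0.555  -0.1989  0.2331] yaw 87.63 tilt 0.09 w 0.498 | rotz 0.0404 lin [ 0.017 -0.631  0.414]
```

```bash

python3 -m handwheel '{"linear":[[0,-0.3,0.2],[0.05,-0.59,0.5],[0.05,-0.59,0.8],[0.05,-0.59,1],[0.05,-0.59,1]],"rot":[[0,0,0.03],[0,0,0.03],[0,0,0.03],[0,0,0.03],[0,0,0.03]],"grip":[0,0,0,0,0]}' |head -2
python3 - <<'E'
from h import *
goto([.552,-.2475,.04],84.9)
im=capture("wrist");print(proj("wrist",[[.552,-.2475,.072]]))
cv2.imwrite("pics/w4.png",im[:,:,::-1]);
np.save("c4.npy",calibration("wrist"),allow_pickle=True)
E
```

```text
t: 26.25
position: [0.5473, -0.2446, 0.1497]
t 26.2 pos [ 0.5473 -0.2446  0.1497] yaw 84.99 tilt 0.35 w 0.497 | rotz 0.001 lin [-0.061 -0.031  1.372]
[[319.22919236 253.0513223 ]]
```

View pics/w4.png

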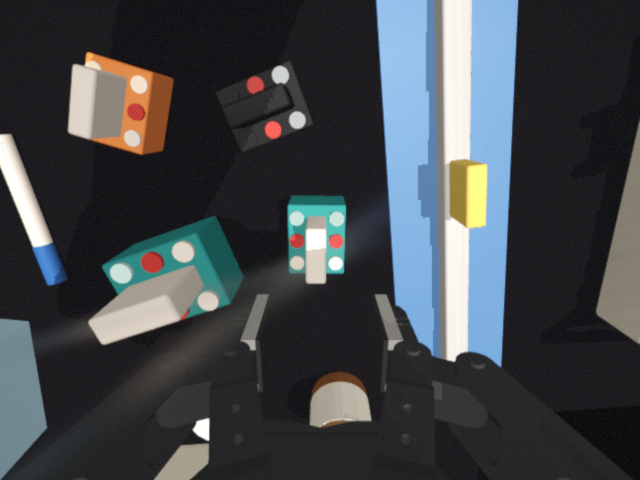

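Fin top centre at (316,256), so correct by about 2 mm to (0.5535,-0.2495).

```bash

python3 -m handwheel '{"linear":[[-0.07,-0.06,0.2],[-0.07,-0.06,0.5],[-0.07,-0.06,0.8],[-0.07,-0.06,0.8]],"rot":[[0,0,0],[0,0,0],[0,0,0],[0,0,0]],"grip":[0,0,0,0]}' |head -2
python3 -m handwheel '{"linear":[[0,0,0.2],[0,0,0.4],[0,0,0.57],[0,0,0.57],[0,0,0.57]],"rot":[[0,0,0],[0,0,0],[0,0,0],[0,0,0],[0,0,0]],"grip":[0,0,0,0,0]}' |head -5
python3 -m handwheel '{"linear":[[0,0,0],[0,0,0],[0,0,0],[0,0,0],[0,0,0],[0,0,0]],"rot":[[0,0,0],[0,0,0],[0,0,0],[0,0,0],[0,0,0],[0,0,0]],"grip":[1,1,1,1,1,1]}' 70
python3 -m handwheel '{"linear":[[0,0,-0.1],[0,0,-0.3],[0,0,-0.6],[0,0,-1],[0,0,-1]],"rot":[[0,0,0],[0,0,0],[0,0,0],[0,0,0],[0,0,0]],"grip":[1,1,1,1,1]}'
python3 - <<'E'
from h import *
goto([.5465,.191,.25],87.6)
im=capture("wrist");cv2.imwrite("pics/w5.png",im[:,:,::-1]);
E
```

```text
t: 26.7
position: [0.5522, -0.2511, 0.0849]
t: 27.2
position: [0.5541, -0.2527, 0.0436]
tcp_rot: [0.044, 0.999, -0.0, 0.0]
contact_force: [0.2, -0.1, 0.8]
width: 0.499
t: 27.8
position: [0.5542, -0.2529, 0.0437]
tcp_rot: [0.045, 0.999, -0.0, 0.001]
contact_force: [1.1, 0.5, 2.1]
width: 0.147
grasp_force: 70.3
t: 28.3
position: [0.5564, -0.2542, 0.1287]
tcp_rot: [0.044, 0.999, -0.002, 0.004]
contact_force: [0.5, -1.0, -0.8]
width: 0.147
grasp_force: 70.0
t 28.3 pos [ 0.5564 -0.2542  0.1287] yaw 84.9 tilt 0.52 w 0.147 | rotz -0.03 lin [ 0.357  5.555 -1.517]
```

View pics/w5.png

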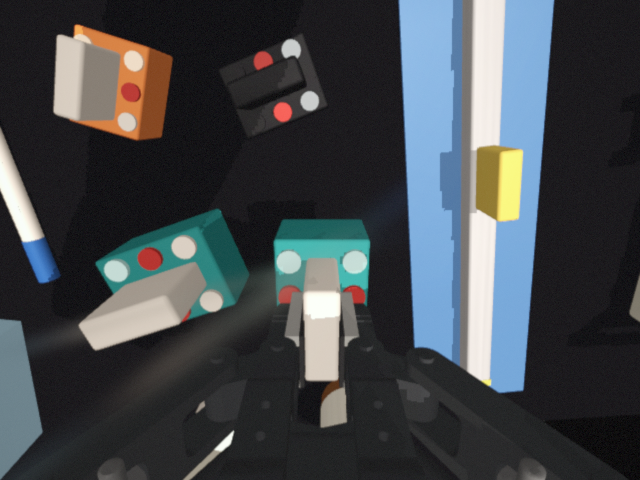

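```bash
python3 - <<'E'
from h import *
s=read_state();Rt=R.from_quat(s["tcp_rot"])
w=onz("wrist",[(275,240),(321,239.5),(368,239)],.121)
print(Rt.inv().apply(w-s["position"]).round(4))
f=onz("wrist",[(304,318),(339,318),(336,380),(306,380)],.121+.036)  # fin top
print(Rt.inv().apply(f-s["position"]).round(4))
im=cv2.imread("pics/s4.png")[:,:,::-1]
mx=np.array([.9991,-.042,0]);my=np.array([.042,.9991,0]);o=np.array([.5465,.191,0])
print("scene pockets",[(proj("scene",o+my*k*.075+[0,0,.078])).round(1).tolist() for k in(-1,0,1)])
cv2.imwrite("pics/m3.png",cv2.resize(im[100:270,300:510],None,fx=3.5,fy=3.5,interpolation=cv2.INTER_CUBIC)[:,:,::-1])
E
```

```text
[[ 0.0307 -0.0214  0.005 ]
 [ 0.031  -0.0009  0.005 ]
 [ 0.0313  0.0201  0.0049]]
[[ 0.0129 -0.007  -0.0309]
 [ 0.0129  0.0057 -0.0309]
 [-0.0149  0.005  -0.0308]
 [-0.0149 -0.0067 -0.0308]]
scene pockets [[[375.7, 213.5]], [[391.5, 193.9]], [[406.6, 175.3]]]
```

Held. The block's front edge puts its centre 3 mm toward the robot from the TCP. Next I'll locate the pockets from above.

```bash
python3 - <<'E'
from h import *
im=capture("top");cv2.imwrite("pics/t3.png",im[:,:,::-1])
mx=np.array([.9991,-.042,0]);my=np.array([.042,.9991,0]);o=np.array([.5465,.191,0])
q=proj("top",[o+my*k*.075+[0,0,.078] for k in(-1,0,1)])
print(q, (q-[150,155])*5)
cv2.imwrite("pics/m4.png",cv2.resize(im[155:265,150:305],None,fx=5,fy=5,interpolation=cv2.INTER_CUBIC)[:,:,::-1])
E
```

```text
[[255.50462502 210.55805257]
 [227.24928177 208.98940392]
 [198.98004052 207.41998371]] [[527.52312511 277.79026283]
 [386.24640884 269.94701961]
 [244.90020262 262.09991853]]
```

View pics/m4.png

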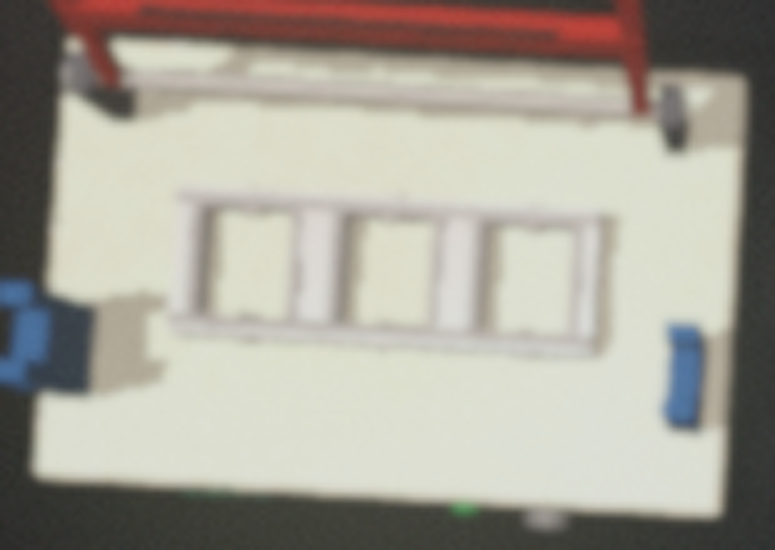

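Middle pocket centre at about (392,268) in the crop, which agrees with the mixer estimate. Teal goes to pocket0 at (0.543,0.116).

```bash

python3 -m handwheel '{"linear":[[0,0,-0.3],[0,0,-0.8],[0,0.2,-1],[0,0.6,-1],[0,1,-1],[0,1,-1]],"rot":[[0,0,-0.03],[0,0,-0.03],[0,0,-0.03],[0,0,-0.03],[0,0,-0.03],[0,0,-0.03]],"grip":[1,1,1,1,1,1]}' |head -2
for i in 1 2 3; do python3 -m handwheel '{"linear":[[0,0.3,0],[0.05,0.7,0],[0.05,1,0],[0.05,1,0]],"rot":[[0,0,0],[0,0,0],[0,0,0],[0,0,0]],"grip":[1,1,1,1]}' |head -2; done
python3 - <<'E'
from h import *
goto([.5464,.116,.135],87.6)
E
```

```text
t: 29.0
position: [0.5605, -0.1678, 0.2016]
t: 29.4
position: [0.5593, -0.0891, 0.2014]
t: 29.8
position: [0.5589, -0.0102, 0.2017]
t: 30.2
position: [0.5585, 0.0692, 0.2019]
t 30.2 pos [0.5585 0.0692 0.2019] yaw 87.76 tilt 0.1 w 0.151 | rotz 0.0018 lin [0.176 0.579 0.836]
```

```bash

python3 -m handwheel '{"linear":[[0.05,0.3,0],[0.17,0.58,0.1],[0.17,0.58,0.4],[0.17,0.58,0.75],[0.17,0.58,0.75],[0.17,0.58,0.75]],"rot":[[0,0,0],[0,0,0],[0,0,0],[0,0,0],[0,0,0],[0,0,0]],"grip":[1,1,1,1,1,1]}' 
python3 - <<'E'
from h import *
goto([.5464,.116,.135],87.6)
im=capture("wrist");cv2.imwrite("pics/w6.png",im[:,:,::-1]);
E
```

```text
t: 30.8
position: [0.5466, 0.1131, 0.1421]
tcp_rot: [0.022, 1.0, -0.0, -0.001]
contact_force: [-0.2, 1.5, -1.9]
width: 0.153
grasp_force: 69.8
t 30.8 pos [0.5466 0.1131 0.1421] yaw 87.53 tilt 0.17 w 0.153 | rotz -0.0008 lin [0.004 0.036 0.088]
```

View pics/w6.png

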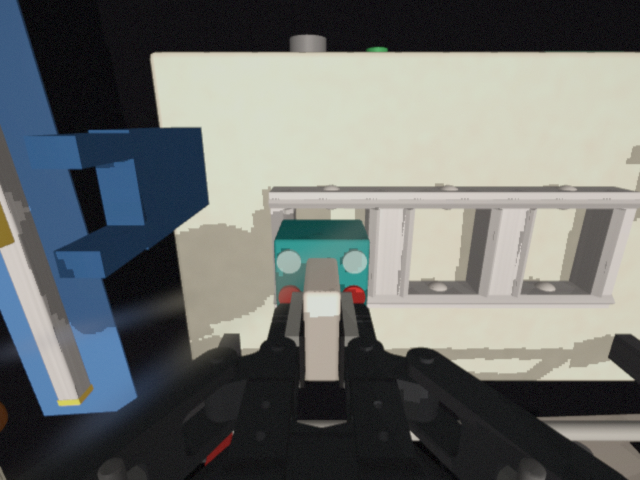

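Wrist view: the block hangs over pocket0; the front wall is at rows 187–203 and the pocket1 opening at columns 410–485. That uses up my picture views (15 opened, one over the limit), so from here I check numerically.

```bash
python3 - <<'E'
from h import *
mx=np.array([.9991,-.042,0]);my=np.array([.042,.9991,0]);o=np.array([.5465,.191,0])
for z in(.074,.078): print(z,proj("wrist",[o+my*b+mx*a+[0,0,z] for a,b in((-.0295,-.0235),(-.0295,.0235),(.0295,.0235),(.0295,-.0235),(-.0295,-.0985),(-.0295,.0985))]).round(0).tolist())
s=read_state();print(s["position"])
g=cv2.cvtColor(cv2.imread("pics/w6.png"),cv2.COLOR_BGR2GRAY).astype(int)
print("col profile @455 rows",[(r,g[r,455]) for r in range(178,215,3)],[(r,g[r,455]) for r in range(284,312,3)])
print("row profile @250",[(c,g[250,c]) for c in range(360,520,5)])
E
```

```text
0.074 [[410.0, 201.0], [486.0, 201.0], [473.0, 287.0], [403.0, 287.0], [289.0, 201.0], [608.0, 201.0]]
0.078 [[412.0, 203.0], [489.0, 202.0], [475.0, 290.0], [404.0, 290.0], [288.0, 203.0], [613.0, 202.0]]
[0.54769941 0.11336346 0.14364751]
col profile @455 rows [(178, np.int64(211)), (181, np.int64(212)), (184, np.int64(212)), (187, np.int64(151)), (190, np.int64(152)), (193, np.int64(201)), (196, np.int64(208)), (199, np.int64(189)), (202, np.int64(184)), (205, np.int64(161)), (208, np.int64(183)), (211, np.int64(209)), (214, np.int64(208))] [(284, np.int64(109)), (287, np.int64(108)), (290, np.int64(101)), (293, np.int64(107)), (296, np.int64(184)), (299, np.int64(185)), (302, np.int64(185)), (305, np.int64(200)), (308, np.int64(207)), (311, np.int64(207))]
row profile @250 [(360, np.int64(125)), (365, np.int64(124)), (370, np.int64(160)), (375, np.int64(180)), (380, np.int64(207)), (385, np.int64(203)), (390, np.int64(203)), (395, np.int64(205)), (400, np.int64(203)), (405, np.int64(163)), (410, np.int64(186)), (415, np.int64(209)), (420, np.int64(209)), (425, np.int64(210)), (430, np.int64(209)), (435, np.int64(209)), (440, np.int64(208)), (445, np.int64(209)), (450, np.int64(208)), (455, np.int64(208)), (460, np.int64(160)), (465, np.int64(153)), (470, np.int64(97)), (475, np.int64(91)), (480, np.int64(91)), (485, np.int64(147)), (490, np.int64(163)), (495, np.int64(185)), (500, np.int64(205)), (505, np.int64(203)), (510, np.int64(203)), (515, np.int64(205))]
```

```bash
python3 - <<'E'
from h import *
# camera in tool frame (averaged)
s=read_state();c=calibration("wrist");Rt=R.from_quat(s["tcp_rot"])
off=Rt.inv().apply(c["eye"]-s["position"]); Rc=Rt.inv()*R.from_quat(c["attitude"]); print(off.round(4),s["position"],c["eye"])
np.savez("cam.npz",off=off,q=Rc.as_quat())
nc=dict(c,eye=off,attitude=Rc.as_quat())
def tz(uv,z): return onz("wrist",uv,z,nc).round(4)
g=cv2.cvtColor(cv2.imread("pics/w6.png"),cv2.COLOR_BGR2GRAY).astype(int)
h=cv2.imread("pics/w6.png")
print("block rows @300,345",[(r,h[r,300].tolist()) for r in range(216,250,3)])
print("cols @row245",[(cc,h[245,cc].tolist()) for cc in list(range(268,284,3))+list(range(360,376,3))])
print("front edge",tz([(275,239),(320,239),(368,239)],.0077))
print("pocket rows lip top",tz([(455,199),(455,295)],.142-.078))
E
```

```text
[ 0.0815 -0.0009 -0.1433] [0.54769941 0.11336346 0.14364751] [0.46614806 0.11607946 0.28690399]
block rows @300,345 [(216, [147, 164, 170]), (219, [111, 123, 115]), (222, [66, 69, 18]), (225, [69, 72, 22]), (228, [68, 70, 16]), (231, [72, 74, 22]), (234, [74, 77, 27]), (237, [67, 71, 24]), (240, [123, 129, 44]), (243, [144, 150, 56]), (246, [145, 151, 57]), (249, [144, 150, 59])]
cols @row245 [(268, [146, 163, 170]), (271, [146, 161, 169]), (274, [115, 119, 66]), (277, [145, 152, 54]), (280, [145, 151, 53]), (283, [144, 150, 52]), (360, [145, 152, 69]), (363, [146, 152, 67]), (366, [145, 152, 65]), (369, [135, 141, 105]), (372, [158, 164, 170]), (375, [170, 176, 182])]
front edge [[ 0.0303 -0.0218  0.0077]
 [ 0.0303 -0.0014  0.0077]
 [ 0.0303  0.0204  0.0077]]
pocket rows lip top [[ 0.0366  0.0794  0.064 ]
 [-0.0277  0.0873  0.064 ]]
```

```bash

python3 -m handwheel '{"linear":[[0.012,0.06,0],[0.012,0.06,0.1],[0.012,0.06,0.2],[0.012,0.06,0.28],[0.012,0.06,0.36],[0.012,0.06,0.36]],"rot":[[0,0,0],[0,0,0],[0,0,0],[0,0,0],[0,0,0],[0,0,0]],"grip":[1,1,1,1,1,1]}' 100
```

```text
t: 31.45
position: [0.5468, 0.1191, 0.1134]
tcp_rot: [0.021, 1.0, -0.0, 0.0]
contact_force: [2.1, 0.5, -2.3]
width: 0.144
grasp_force: 100.5
```

```bash

python3 -m handwheel '{"linear":[[0,0,0.05],[0,0,0.1],[0,0,0.15],[0,0,0.15]],"rot":[[0,0,0],[0,0,0],[0,0,0],[0,0,0]],"grip":[1,1,1,1]}' 
python3 -m handwheel '{"linear":[[0,0,0.04],[0,0,0.08],[0,0,0.1],[0,0,0.1]],"rot":[[0,0,0],[0,0,0],[0,0,0],[0,0,0]],"grip":[1,1,1,1]}' 
```

```text
t: 31.85
position: [0.5469, 0.1193, 0.1022]
tcp_rot: [0.021, 1.0, 0.0, 0.0]
contact_force: [2.7, 0.3, -1.2]
width: 0.143
grasp_force: 100.5
t: 32.25
position: [0.5474, 0.1191, 0.0957]
tcp_rot: [0.021, 1.0, 0.0, 0.001]
contact_force: [1.6, 0.0, 6.0]
width: 0.146
grasp_force: 102.0
```

```bash

python3 -m handwheel '{"linear":[[0,0,0.03],[0,0,0.05],[0,0,0.07],[0,0,0.07]],"rot":[[0,0,0],[0,0,0],[0,0,0],[0,0,0]],"grip":[1,1,1,1]}' 
python3 -m handwheel '{"linear":[[0,0,0.03],[0,0,0.06],[0,0,0.09],[0,0,0.09]],"rot":[[0,0,0],[0,0,0],[0,0,0],[0,0,0]],"grip":[1,1,1,1]}' 
```

```text
t: 32.65
position: [0.5475, 0.1191, 0.0957]
tcp_rot: [0.021, 1.0, 0.0, 0.003]
contact_force: [-8.1, -1.0, 26.2]
width: 0.143
grasp_force: 105.0
t: 33.05
position: [0.5477, 0.1192, 0.0956]
tcp_rot: [0.021, 1.0, 0.0, 0.004]
contact_force: [-19.2, -3.0, 50.2]
width: 0.144
grasp_force: 108.9
```

Seated on the floor: z stops hard at 0.0957, exactly the expected height. I'll release and go to orange.

```bash

python3 -m handwheel '{"linear":[[0,0,-0.1],[0,0,-0.16],[0,0,-0.16],[0,0,-0.16],[0,0,-0.16],[0,0,-0.16]],"rot":[[0,0,0],[0,0,0],[0,0,0],[0,0,0],[0,0,0],[0,0,0]],"grip":[1,1,0,0,0,0]}' 
for i in 1 2; do python3 -m handwheel '{"linear":[[0,0,-0.3],[0,0,-0.6],[0,0,-0.9],[0,0,-0.9]],"rot":[[0,0,0],[0,0,0],[0,0,0],[0,0,0]],"grip":[0,0,0,0]}' |head -2; done
for i in 1 2 3 4 5 6; do python3 -m handwheel '{"linear":[[0.05,-0.4,0],[0.1,-0.8,0],[0.15,-1,0],[0.15,-1,0]],"rot":[[0,0,0],[0,0,0],[0,0,0],[0,0,0]],"grip":[0,0,0,0]}' |head -2; done
python3 - <<'E'
from h import *
goto([.445,-.3757,.15],69.3)
E
```

```text
t: 33.65
position: [0.5455, 0.1191, 0.0926]
tcp_rot: [0.021, 1.0, -0.0, -0.002]
contact_force: [0.8, 0.5, -0.3]
width: 0.5
grasp_force: 0.0
t: 34.05
position: [0.5488, 0.1194, 0.17]
t: 34.45
position: [0.548, 0.1193, 0.2409]
t: 34.85
position: [0.5301, 0.0379, 0.2361]
t: 35.25
position: [0.5153, -0.0407, 0.2367]
t: 35.65
position: [0.5004, -0.1195, 0.2371]
t: 36.05
position: [0.4854, -0.1986, 0.2373]
t: 36.45
position: [0.4699, -0.2781, 0.2376]
t: 36.85
position: [0.4544, -0.3576, 0.2378]
t 36.9 pos [ 0.4544 -0.3576  0.2378] yaw 87.52 tilt 0.07 w 0.497 | rotz 0.2024 lin [ 0.03  -0.253  1.097]
```

```bash

python3 -m handwheel '{"linear":[[0,-0.1,0.2],[0,-0.15,0.5],[0,-0.15,0.8],[0,-0.15,1],[0,-0.15,1]],"rot":[[0,0,0.09],[0,0,0.18],[0,0,0.203],[0,0,0.203],[0,0,0.203]],"grip":[0,0,0,0,0]}' |head -2
python3 - <<'E'
from h import *
goto([.445,-.3757,.15],69.3)
s=read_state();im=capture("wrist");cv2.imwrite("pics/w7.png",im[:,:,::-1])
c=np.load("cam.npz");nc=dict(calibration("wrist"),eye=c["off"],attitude=c["q"])
# pixel of expected fin in ideal tool frame
for n,lo,hi in (("or",(5,110,50),(22,255,255)),("fin",(0,0,110),(179,75,255))):
  for a,cc,r in blobs(im,lo,hi,80):
    if 200<cc[0]<440 and 120<cc[1]<330: print(n,a,cc.round(1),np.round(r[0],1),np.round(r[1],1),round(r[2],1),cv2.boxPoints(r).round(0).tolist())
g=cv2.cvtColor(im,cv2.COLOR_RGB2HSV)
for r in range(205,300,8): print(r,''.join("O" if 4<h<23 and s_>110 and v>40 else "W" if v>185 and s_<75 else "w" if v>90 and s_<75 else "." for h,s_,v in g[r,260:390:2]))
E
```

```text
t: 37.35
position: [0.4532, -0.3659, 0.1551]
t 37.4 pos [ 0.4532 -0.3659  0.1551] yaw 69.43 tilt 0.41 w 0.501 | rotz 0.0014 lin [ 0.053 -0.151  0.063]
or 2302 [272.2 222.6] [267. 232.] [78. 62.] 90.0 [[236.0, 193.0], [298.0, 193.0], [298.0, 271.0], [236.0, 271.0]]
fin 161 [245.9 216.2] [246.  216.5] [13. 14.] 90.0 [[239.0, 210.0], [253.0, 210.0], [253.0, 223.0], [239.0, 223.0]]
fin 154 [285.3 217.1] [285.5 217.5] [13. 13.] 90.0 [[279.0, 211.0], [292.0, 211.0], [292.0, 224.0], [279.0, 224.0]]
fin 1662 [261.  248.3] [258.  247.5] [65. 34.] 90.0 [[241.0, 215.0], [275.0, 215.0], [275.0, 280.0], [241.0, 280.0]]
fin 151 [285.7 260.6] [285.5 260.5] [13. 13.] 90.0 [[279.0, 254.0], [292.0, 254.0], [292.0, 267.0], [279.0, 267.0]]
fin 1202 [211.1 299. ] [212.4 301.1] [77.6 16.7] 60.3 [[186.0, 272.0], [200.0, 263.0], [239.0, 331.0], [224.0, 339.0]]
fin 658 [254.3 320.6] [253.7 320.2] [16.  57.7] 13.5 [[239.0, 346.0], [253.0, 290.0], [268.0, 294.0], [255.0, 350.0]]
fin 670 [388.5 320.5] [389.3 320.2] [57.2 16. ] 76.5 [[375.0, 294.0], [390.0, 291.0], [404.0, 346.0], [388.0, 350.0]]
205 OOOOOOOOOOOOOOOOOOOO.............................................
213 OOOOOOOOOOWWWWWWOOOO.............................................
221 wwwwwwwWOOWWWWWWOOOO.............................................
229 WWWWWwwWOOOOOOOOOOOO.............................................
237 WWWWWwwwOO......OOOO.............................................
245 WWWWWwwwOOOO..OOOOO..............................................
253 WWWWWwwwOOOOOOOOOOO..............................................
261 WWWWWWwwOOWWWWWWWOO..............................................
269 WWWWWwwOOOOOOOOOOO...............................................
277 WWWWWw...ww.w....................................................
285 .................................................................
293 .................................................................
```

```bash
cat >> h.py <<'E'
def toolz(uv,z):
    c=np.load("cam.npz"); return onz("wrist",uv,z,dict(calibration("wrist"),eye=c["off"],attitude=c["q"]))
E
python3 - <<'E'
from h import *
w=toolz([(245.9,216.5),(285.3,217.1),(285.7,260.6)],.155-.036); print(w.round(4)); print("centre",((w[0]+w[2])/2).round(4),"yaw err",np.degrees(np.arctan2(*(w[2]-w[1])[[1,0]])))
goto([0,0,0])
E
```

```text
[[ 0.0108 -0.0589  0.119 ]
 [ 0.0104 -0.0285  0.119 ]
 [-0.0258 -0.0293  0.119 ]]
centre [-0.0075 -0.0441  0.119 ] yaw err -178.66386801867347
t 37.4 pos [ 0.4538 -0.3669  0.1571] yaw 69.42 tilt 0.22 w 0.506 | rotz -0.0 lin [6.923 2.3   1.963]
```

Orange has been knocked about 34 mm toward -y. I'll follow it and re-measure.

```bash

python3 -m handwheel '{"linear":[[-0.05,-0.25,0],[-0.09,-0.55,0],[-0.09,-0.55,0.3],[-0.09,-0.55,0.3]],"rot":[[0,0,0.015],[0,0,0.015],[0,0,0.015],[0,0,0.015]],"grip":[0,0,0,0]}' |head -2
python3 - <<'E'
from h import *
s=read_state();im=capture("wrist");cv2.imwrite("pics/w8.png",im[:,:,::-1])
z=s["position"][2]; goto([0,0,.0437])
for n,lo,hi in (("or",(5,110,50),(22,255,255)),("fin",(0,0,110),(179,75,255))):
  for a,cc,r in blobs(im,lo,hi,80):
    if 220<cc[0]<420 and 120<cc[1]<290: print(n,a,cc.round(1),np.round(r[1],1),toolz([cc],z-.036).round(4))
g=cv2.cvtColor(im,cv2.COLOR_RGB2HSV)
for r in range(195,320,8): print(r,''.join("O" if 4<h<23 and s_>110 and v>40 else "W" if v>185 and s_<75 else "w" if v>90 and s_<75 else "." for h,s_,v in g[r,260:390:2]))
E
```

```text
t: 37.8
position: [0.4447, -0.4119, 0.1329]
t 37.9 pos [ 0.4451 -0.4119  0.134 ] yaw 68.0 tilt 0.14 w 0.499 | rotz -0.0 lin [7.087 2.69  1.129]
or 2655 [325.6 220. ] [64. 84.] [[0.0143 0.0023 0.0969]]
fin 200 [304.5 212.7] [15. 15.] [[ 0.0196 -0.0125  0.0969]]
fin 202 [347.6 212.7] [15. 15.] [[0.0196 0.0178 0.0969]]
fin 2115 [323.6 252.5] [57.8 85.3] [[-0.0104  0.0009  0.0969]]
fin 187 [305.1 260.5] [15. 14.] [[-0.0167 -0.0126  0.0969]]
195 ..................OOOOOOOOOOOOOOOOOOOOOOOOOOOOOOO................
203 .................OOOOOOOOOOOOOOOOOOOOOOOOOOOOOOOOO...............
211 .................OOWWWWWWWWOOWWWWWWWWWOOWWWWWWWWOO...............
219 .................OOOWWWWW.OO.WWWWWWWWWWOO.WWWWWOO................
227 .................OOOOOOOOOOOWWWWWWWWWWWWOOOOOOOOO..www...........
235 ..................OO......OOWWWWWWWWWWWW.......OOwwww............
243 ..................OOO....OOOWWWWWWWWWWWWOO....OOOww..............
251 ..................OOOOOOOOOOWWWWWWWWWWW.OOOOOOOOO................
259 ................wwOWWWWWWWWOWWWWWWWWWWW.WWWWWWWWO................
267 ..........wwwwwwww.O.WWWW.OOWWWWWWWWWWWOOWWWWWOOO................
275 .....wwwwwwwwwwwwwwwwwwwwwwwWWWWWWWWWWWw.........................
283 ......wwwwwwwwwwwwwwwww......wwwwwwwww...........................
291 Ww...wwwwwwwwww..................................................
299 wwwww.....................................................wwwwwww
307 www........................................................wwwwww
315 ww.....w.....................................................wwww
```

```bash

python3 -m handwheel '{"linear":[[0.02,0.032,0.2],[0.02,0.032,0.4],[0.02,0.032,0.6],[0.02,0.032,0.8],[0.02,0.032,1],[0.02,0.032,1.0],[0.02,0.032,1.0]],"rot":[[0,0,0],[0,0,0],[0,0,0],[0,0,0],[0,0,0],[0,0,0],[0,0,0]],"grip":[0,0,0,0,0,0,0]}' |head -5
python3 - <<'E'
from h import *
goto([0,0,.0437])
E
```

```text
t: 38.55
position: [0.4454, -0.4099, 0.0557]
tcp_rot: [0.191, 0.982, -0.0, 0.0]
contact_force: [-0.1, -0.0, 0.1]
width: 0.503
t 38.5 pos [ 0.4454 -0.4099  0.0557] yaw 68.03 tilt 0.06 w 0.503 | rotz -0.0 lin [7.08  2.669 0.15 ]
```

```bash

python3 -m handwheel '{"linear":[[0,0,0.1],[0,0,0.16],[0,0,0.16]],"rot":[[0,0,0],[0,0,0],[0,0,0]],"grip":[0,0,0]}' |head -5
python3 -m handwheel '{"linear":[[0,0,0],[0,0,0],[0,0,0],[0,0,0],[0,0,0],[0,0,0]],"rot":[[0,0,0],[0,0,0],[0,0,0],[0,0,0],[0,0,0],[0,0,0]],"grip":[1,1,1,1,1,1]}' 100
python3 -m handwheel '{"linear":[[0,0,-0.1],[0,0,-0.3],[0,0,-0.6],[0,0,-1],[0,0,-1]],"rot":[[0,0,0],[0,0,0],[0,0,0],[0,0,0],[0,0,0]],"grip":[1,1,1,1,1]}' | head -4
python3 - <<'E'
from h import *
im=capture("wrist");cv2.imwrite("pics/w9.png",im[:,:,::-1])
h=cv2.cvtColor(im,cv2.COLOR_RGB2HSV)
print("rows@300",[(r,h[r,300].tolist()) for r in range(214,252,3)])
print("row245",[(c,h[245,c].tolist()) for c in list(range(262,292,3))+list(range(352,384,3))])
goto([.5465+.0015+.042*.075,.193+.075,.2],87.6)
E
```

```text
t: 38.85
position: [0.4444, -0.4098, 0.0409]
tcp_rot: [0.191, 0.982, 0.0, -0.0]
contact_force: [-0.5, -0.6, 0.4]
width: 0.501
t: 39.45
position: [0.4448, -0.4101, 0.0416]
tcp_rot: [0.191, 0.982, 0.0, 0.0]
contact_force: [-0.1, 1.0, -0.7]
width: 0.146
grasp_force: 98.7
t: 39.95
position: [0.4468, -0.4129, 0.1274]
tcp_rot: [0.191, 0.982, -0.003, 0.004]
contact_force: [0.9, -0.6, -1.8]
rows@300 [(214, [105, 59, 26]), (217, [130, 29, 26]), (220, [8, 143, 64]), (223, [12, 182, 172]), (226, [12, 187, 172]), (229, [12, 183, 173]), (232, [12, 183, 174]), (235, [12, 186, 173]), (238, [12, 183, 174]), (241, [12, 183, 190]), (244, [13, 168, 232]), (247, [13, 165, 236]), (250, [13, 165, 235])]
row245 [(262, [120, 41, 25]), (265, [141, 64, 28]), (268, [128, 39, 26]), (271, [110, 28, 27]), (274, [13, 175, 218]), (277, [13, 167, 236]), (280, [13, 167, 236]), (283, [13, 170, 235]), (286, [13, 167, 236]), (289, [13, 166, 236]), (352, [17, 148, 255]), (355, [17, 148, 255]), (358, [17, 149, 255]), (361, [17, 150, 255]), (364, [17, 150, 255]), (367, [17, 151, 255]), (370, [14, 165, 250]), (373, [0, 65, 55]), (376, [176, 71, 50]), (379, [0, 51, 45]), (382, [0, 54, 47])]
t 40.0 pos [ 0.4461 -0.412   0.1247] yaw 67.97 tilt 0.37 w 0.148 | rotz -0.2181 lin [-0.957  8.548 -0.941]
```

```bash

python3 -m handwheel '{"linear":[[0,0,-0.3],[0,0,-0.7],[0,0,-1],[0,0.3,-1],[0,0.6,-1],[0,0.6,-1]],"rot":[[0,0,-0.06],[0,0,-0.14],[0,0,-0.218],[0,0,-0.218],[0,0,-0.218],[0,0,-0.218]],"grip":[1,1,1,1,1,1]}' |head -2
for i in 1 2 3 4 5 6 7; do python3 -m handwheel '{"linear":[[-0.05,0.3,-0.02],[-0.1,0.7,-0.04],[-0.15,1,-0.04],[-0.15,1,-0.04]],"rot":[[0,0,0],[0,0,0],[0,0,0],[0,0,0]],"grip":[1,1,1,1]}' |head -2; done
python3 - <<'E'
from h import *
goto([.5532,.269,.14],87.6)
E
```

```text
t: 40.6
position: [0.463, -0.3626, 0.1997]
t: 41.0
position: [0.4778, -0.2832, 0.203]
t: 41.4
position: [0.4931, -0.2047, 0.2065]
t: 41.8
position: [0.5087, -0.126, 0.21]
t: 42.2
position: [0.5243, -0.047, 0.2133]
t: 42.6
position: [0.5398, 0.032, 0.2166]
t: 43.0
position: [0.5554, 0.1112, 0.2197]
t: 43.4
position: [0.5708, 0.1905, 0.2228]
t 43.4 pos [0.5708 0.1905 0.2228] yaw 87.67 tilt 0.04 w 0.147 | rotz 0.0008 lin [0.261 0.972 1.035]
```

```bash

python3 -m handwheel '{"linear":[[0.1,0.3,0],[0.25,0.7,0],[0.25,0.96,0.1],[0.25,0.96,0.4],[0.25,0.96,0.8],[0.25,0.96,1],[0.25,0.96,1]],"rot":[[0,0,0],[0,0,0],[0,0,0],[0,0,0],[0,0,0],[0,0,0],[0,0,0]],"grip":[1,1,1,1,1,1,1]}' |head -5
python3 - <<'E'
from h import *
for i in range(3):
    im=capture("wrist");goto([.5532,.269,.111],87.6)
cv2.imwrite("pics/w10.png",im[:,:,::-1])
mx=np.array([.9991,-.042,0]);my=np.array([.042,.9991,0]);o=np.array([.548,.1933,0])
print(proj("wrist",[o+my*b+mx*a+[0,0,.078] for a,b in((-.0295,-.0235),(-.0295,.0235),(.0295,.0235),(.0295,-.0235))]).round(0).tolist())
g=cv2.cvtColor(im,cv2.COLOR_RGB2GRAY).astype(int)
print("col 190",[(r,g[r,190]) for r in range(176,214,3)],[(r,g[r,190]) for r in range(280,316,3)])
print("row 250",[(c,g[250,c]) for c in range(120,290,5)])
E
```

```text
t: 44.1
position: [0.5514, 0.2643, 0.1392]
tcp_rot: [0.022, 1.0, -0.002, -0.004]
contact_force: [0.3, -0.5, -2.6]
width: 0.148
t 44.1 pos [0.5525 0.265  0.1416] yaw 87.48 tilt 0.3 w 0.149 | rotz -0.0014 lin [-0.006  0.05   0.383]
t 44.2 pos [0.5536 0.2658 0.1436] yaw 87.49 tilt 0.1 w 0.148 | rotz -0.0013 lin [0.007 0.039 0.408]
t 44.2 pos [0.5543 0.2666 0.145 ] yaw 87.51 tilt 0.09 w 0.147 | rotz -0.001 lin [0.016 0.03  0.425]
[[164.0, 204.0], [241.0, 204.0], [247.0, 291.0], [177.0, 291.0]]
col 190 [(176, np.int64(210)), (179, np.int64(211)), (182, np.int64(212)), (185, np.int64(139)), (188, np.int64(110)), (191, np.int64(192)), (194, np.int64(207)), (197, np.int64(203)), (200, np.int64(187)), (203, np.int64(162)), (206, np.int64(169)), (209, np.int64(211)), (212, np.int64(211))] [(280, np.int64(100)), (283, np.int64(105)), (286, np.int64(105)), (289, np.int64(110)), (292, np.int64(126)), (295, np.int64(145)), (298, np.int64(145)), (301, np.int64(137)), (304, np.int64(151)), (307, np.int64(157)), (310, np.int64(155)), (313, np.int64(157))]
row 250 [(120, np.int64(42)), (125, np.int64(41)), (130, np.int64(100)), (135, np.int64(125)), (140, np.int64(152)), (145, np.int64(149)), (150, np.int64(150)), (155, np.int64(149)), (160, np.int64(151)), (165, np.int64(129)), (170, np.int64(126)), (175, np.int64(84)), (180, np.int64(85)), (185, np.int64(82)), (190, np.int64(156)), (195, np.int64(156)), (200, np.int64(155)), (205, np.int64(156)), (210, np.int64(157)), (215, np.int64(155)), (220, np.int64(156)), (225, np.int64(155)), (230, np.int64(154)), (235, np.int64(154)), (240, np.int64(153)), (245, np.int64(152)), (250, np.int64(133)), (255, np.int64(139)), (260, np.int64(152)), (265, np.int64(151)), (270, np.int64(150)), (275, np.int64(146)), (280, np.int64(154)), (285, np.int64(153))]
```

```bash

python3 -m handwheel '{"linear":[[0.015,0.02,0],[0.015,0.02,0.1],[0.015,0.02,0.2],[0.015,0.02,0.3],[0.015,0.02,0.4],[0.015,0.02,0.42],[0.015,0.02,0.42],[0.015,0.02,0.42]],"rot":[[0,0,0],[0,0,0],[0,0,0],[0,0,0],[0,0,0],[0,0,0],[0,0,0],[0,0,0]],"grip":[1,1,1,1,1,1,1,1]}' 100
python3 -m handwheel '{"linear":[[0,0,0.05],[0,0,0.1],[0,0,0.15],[0,0,0.15]],"rot":[[0,0,0],[0,0,0],[0,0,0],[0,0,0]],"grip":[1,1,1,1]}' 
```

```text
t: 45.05
position: [0.5528, 0.2694, 0.1099]
tcp_rot: [0.021, 1.0, -0.0, 0.001]
contact_force: [3.3, -0.8, -3.2]
width: 0.145
grasp_force: 98.7
t: 45.45
position: [0.5528, 0.2699, 0.0982]
tcp_rot: [0.021, 1.0, 0.0, 0.001]
contact_force: [4.3, 0.8, -1.3]
width: 0.145
grasp_force: 98.9
```

```bash

python3 -m handwheel '{"linear":[[0,0,0.04],[0,0,0.08],[0,0,0.12],[0,0,0.12]],"rot":[[0,0,0],[0,0,0],[0,0,0],[0,0,0]],"grip":[1,1,1,1]}' 
python3 -m handwheel '{"linear":[[0,0,0.03],[0,0,0.05],[0,0,0.07],[0,0,0.07]],"rot":[[0,0,0],[0,0,0],[0,0,0],[0,0,0]],"grip":[1,1,1,1]}'
```

```text
t: 45.85
position: [0.5531, 0.2699, 0.0934]
tcp_rot: [0.021, 1.0, 0.001, 0.002]
contact_force: [-0.9, -0.5, 15.5]
width: 0.149
grasp_force: 101.5
t: 46.25
position: [0.5533, 0.2701, 0.0934]
tcp_rot: [0.021, 1.0, 0.001, 0.003]
contact_force: [-8.6, -3.1, 32.7]
width: 0.15
grasp_force: 104.4
```

Orange is seated at 0.0934, as expected. I'll release, rise, and work out the clamp angle and block seating numerically.

```bash

python3 -m handwheel '{"linear":[[0,0,-0.08],[0,0,-0.12],[0,0,-0.12],[0,0,-0.12],[0,0,-0.12],[0,0,-0.12]],"rot":[[0,0,0],[0,0,0],[0,0,0],[0,0,0],[0,0,0],[0,0,0]],"grip":[1,1,0,0,0,0]}' |tail -2
for i in 1 2; do python3 -m handwheel '{"linear":[[0,0,-0.3],[0,0,-0.6],[0,0,-0.9],[0,0,-0.9]],"rot":[[0,0,0],[0,0,0],[0,0,0],[0,0,0]],"grip":[0,0,0,0]}' |head -2; done
python3 - <<'E'
from h import *
mx=np.array([.9991,-.042,0]);my=np.array([.042,.9991,0]);o=np.array([.548,.1933,0]);h=o+.085*mx+[0,0,.131];Z=np.array([0,0,1])
im=cv2.imread("pics/t3.png")[:,:,::-1].copy()
m=cv2.inRange(cv2.cvtColor(im,cv2.COLOR_RGB2HSV),np.array((0,130,70)),np.array((8,255,255)))|cv2.inRange(cv2.cvtColor(im,cv2.COLOR_RGB2HSV),np.array((172,130,70)),np.array((179,255,255)))
for c in (190,240): print(c,np.where(m[100:180,c])[0]+100)
sc=cv2.imread("pics/s4.png")[:,:,::-1].copy()
for th in (1.5,1.6,1.7,1.8,1.9):
    P=lambda r,y:h+my*y+r*(-np.cos(th)*mx+np.sin(th)*Z)
    print(th,"top bars150,85,knob",proj("top",[P(.15,.05),P(.085,.05),P(.178,0)]).round(1).tolist(),"scene corners",proj("scene",[P(.15,.135),P(.15,-.135)]).round(0).tolist())
hs=cv2.cvtColor(sc,cv2.COLOR_RGB2HSV);ms=((hs[...,0]<8)|(hs[...,0]>172))&(hs[...,1]>140)&(hs[...,2]>70);ms[:90]=0;ms[270:]=0;ms[:,:370]=0;ms[:,520:]=0
p=np.argwhere(ms)[:,::-1]; print(p[p[:,0].argmax()],p[p[:,0].argmin()],p[p[:,1].argmin()],p[p[:,1].argmax()])
# teal seating: scene view, teal & orange & white tops
s2=capture("scene"); cv2.imwrite("pics/s5.png",s2[:,:,::-1])
for n,lo,hi in(("teal",(78,90,40),(98,255,255)),("or",(5,150,80),(20,255,255))):
    for a,cc,r in blobs(s2,lo,hi,15):
        if 340<cc[0]<470 and 130<cc[1]<260: print(n,a,cc.round(1))
for k in(-1,1): print(proj("scene",[o+my*k*.075+Z*(.052+.036)]).round(1), proj("scene",[o+my*k*.075+Z*(.052+.048)]).round(1))
goto([0,0,0])
E
```

```text
width: 0.497
grasp_force: 0.0
t: 47.25
position: [0.5541, 0.2704, 0.1689]
t: 47.65
position: [0.5534, 0.2701, 0.2397]
190 [142 143 144 145 146 147 148 153 154 155 156 157 159 160]
240 [145 146 147 148 149 150 151 156 157 158 159 160 162]
1.5 top bars150,85,knob [[192.1, 164.2], [198.4, 167.8], [211.8, 163.7]] scene corners [[459.0, 118.0], [399.0, 194.0]]
1.6 top bars150,85,knob [[192.6, 157.6], [198.7, 164.2], [212.3, 155.8]] scene corners [[465.0, 121.0], [405.0, 198.0]]
1.7 top bars150,85,knob [[193.2, 151.2], [199.0, 160.8], [212.9, 148.1]] scene corners [[471.0, 124.0], [411.0, 201.0]]
1.8 top bars150,85,knob [[193.9, 145.1], [199.3, 157.5], [213.7, 140.7]] scene corners [[476.0, 127.0], [417.0, 205.0]]
1.9 top bars150,85,knob [[194.7, 139.4], [199.8, 154.4], [214.7, 133.7]] scene corners [[482.0, 131.0], [423.0, 210.0]]
[479 124] [395 233] [476 123] [395 234]
teal 124 [376.3 217. ]
or 167 [406.8 177.6]
[[377.  210.8]] [[377.4 208. ]]
[[408.  172.5]] [[408.6 169.6]]
t 47.7 pos [0.5528 0.2699 0.2376] yaw 87.6 tilt 0.14 w 0.501 | rotz -0.0 lin [ 6.763 -3.659  2.97 ]
```

Clamp at about 1.8 rad, knob at about (0.673,0.188,0.304). I'll pinch it firmly and swing it forward.

```bash

for i in 1 2; do python3 -m handwheel '{"linear":[[0,0,-0.3],[0,0,-0.6],[0,-0.2,-0.83],[0,-0.5,-0.83],[0,-0.5,-0.83]],"rot":[[0,0,0],[0,0,0],[0,0,0],[0,0,0],[0,0,0]],"grip":[0,0,0,0,0]}' |head -2; done
for i in 1 2; do python3 -m handwheel '{"linear":[[-0.3,0,0],[-0.6,0,0],[-0.75,0,0],[-0.75,0,0]],"rot":[[0,0,0],[0,0,0],[0,0,0],[0,0,0]],"grip":[0,0,0,0]}' |head -2; done
python3 - <<'E'
from h import *
for i in range(4): im=capture("wrist")
goto([.6732,.188,.287],87.6)
cv2.imwrite("pics/w11.png",im[:,:,::-1])
print(proj("wrist",[[.6732,.188,.3043]]))
h=cv2.cvtColor(im,cv2.COLOR_RGB2HSV)
for r in range(225,400,7): print(r,''.join("R" if (hh<8 or hh>172) and s_>130 and v>60 else "#" if v<45 else "w" if v>140 and s_<75 else "." for hh,s_,v in h[r,240:420:3]))
E
```

```text
t: 48.2
position: [0.5505, 0.2275, 0.3019]
t: 48.7
position: [0.549, 0.1882, 0.3684]
t: 49.1
position: [0.6099, 0.1877, 0.365]
t: 49.5
position: [0.6655, 0.184, 0.3585]
t 49.7 pos [0.6642 0.1842 0.3683] yaw 87.64 tilt 0.44 w 0.496 | rotz 0.0005 lin [-0.111  0.052  1.017]
[[328.63718394 267.92545726]]
225 #########################################.##################
232 ########################################.###################
239 RRRRRRRRRRRRRRRRRRRRRRRRRRRRRRRRRRRRRRRRRRRRRRRRRRRRRRRRRRRR
246 RRRRRRRRRRRRRRRRRRRRRRRRRRRR....RRRRRRRRRRRRRRRRRRRRRRRRRRRR
253 RRRRRRRRRRRRRRRRRRRRRRRRR..........RRRRRRRRRRRRRRRRRRRRRRRRR
260 ###################..............############...wwwwwwwwwwww
267 #############..................##############...wwwwwwwwwwww
274 ####.......................##########.#######..wwwwwwwwwwwww
281 wwwwwwwwwwwwwwwwwwwwwwww############ww#######..wwwwwwwwwwwww
288 wwwwwwwwwwwwwwwwwwwwwwwwww.######.wwww#######..wwwwwwwwwwwww
295 wwwwww......wwwwwwwww........wwwwwwwww.######....wwwwwwwwwww
302 wwwww.......wwwww.............wwwwwwww.#######....ww.wwwwwww
309 ............wwwww.............wwwwwwww.########....###.wwwww
316 ..........##wwwwwwwwwwwwwwwwwwwwwwwwww.########.....####wwww
323 .......#####wwwwwwwwwwwwwwwwwwwwwwwwww.#########.....####www
330 .......#####wwwwwwwwwwwwwwwwwwwwwwwwww.##########.....####ww
337 ......######wwwwwwwwwwwwwwwwwwwwwwwwww.##########......####w
344 ###...#####.wwwwwwwwwwwwwwwwwwwwwwwwww.##########....#######
351 ###########wwwwwwwwwwwwwwwwwwwwwwwwwww.#####################
358 ##########.wwwwwwwwwwwwwwwwwwwwwwwwwww.......###############
365 ##########wwwwwwwwwwwwwwwwwwwwwwwwwwwwwwwwwww.##############
372 #########.wwwwwwwwwwwwwwwwwwwwwwwwwwwwwwwwwww.##############
379 #########wwwwwwwwwwwwwwwwwwwwRRRRwwwwwwwwwwwww.#############
386 ######.#.wwwwwwwwwwwwwwwwwwwwRRRRwwwwwwwwwwwww.#.###########
393 ######.wwwwwwwwwwwwwwwwwwwwwwwwwwwwwwwwwwwwwwwww.###########
```

```bash

python3 -m handwheel '{"linear":[[-0.08,0.04,0],[-0.08,0.04,0.2],[-0.08,0.04,0.4],[-0.08,0.04,0.6],[-0.08,0.04,0.8],[-0.08,0.04,0.98],[-0.08,0.04,0.98],[-0.08,0.04,0.98]],"rot":[[0,0,0],[0,0,0],[0,0,0],[0,0,0],[0,0,0],[0,0,0],[0,0,0],[0,0,0]],"grip":[0,0,0,0,0,0,0,0]}'
python3 -m handwheel '{"linear":[[0,0,0],[0,0,0],[0,0,0],[0,0,0],[0,0,0],[0,0,0]],"rot":[[0,0,0],[0,0,0],[0,0,0],[0,0,0],[0,0,0],[0,0,0]],"grip":[1,1,1,1,1,1]}' 100
```

```text
t: 50.5
position: [0.6715, 0.1868, 0.2892]
tcp_rot: [0.021, 1.0, 0.001, 0.003]
contact_force: [-1.0, 0.2, 0.4]
width: 0.503
grasp_force: 0.0
t: 51.1
position: [0.6724, 0.1886, 0.2907]
tcp_rot: [0.02, 1.0, 0.003, 0.005]
contact_force: [0.4, 5.5, 6.2]
width: 0.281
grasp_force: 98.0
```

```bash

python3 -m handwheel '{"linear":[[0.109,0,-0.023],[0.219,0,-0.04],[0.33,0,-0.051],[0.441,0,-0.057],[0.552,0,-0.058],[0.663,0,-0.053],[0.774,0,-0.042],[0.884,0,-0.026]],"rot":[[0,0,0],[0,0,0],[0,0,0],[0,0,0],[0,0,0],[0,0,0],[0,0,0],[0,0,0]],"grip":[1,1,1,1,1,1,1,1]}'
python3 -m handwheel '{"linear":[[0.109,0,0.022],[0.217,0,0.049],[0.323,0,0.081],[0.428,0,0.119],[0.531,0,0.162],[0.631,0,0.21],[0.729,0,0.263],[0.824,0,0.32]],"rot":[[0,0,0],[0,0,0],[0,0,0],[0,0,0],[0,0,0],[0,0,0],[0,0,0],[0,0,0]],"grip":[1,1,1,1,1,1,1,1]}'
```

```text
t: 51.9
position: [0.6012, 0.1886, 0.2897]
tcp_rot: [0.021, 1.0, -0.001, 0.003]
contact_force: [0.0, -0.3, -0.4]
width: 0.001
grasp_force: 0.0
t: 52.7
position: [0.5355, 0.1913, 0.2637]
tcp_rot: [0.021, 1.0, -0.001, 0.003]
contact_force: [0.4, -0.4, 0.2]
width: 0.005
grasp_force: 0.0
```

It slipped because the pads sat too high on the ball. I'll go back over it, re-measure, and grasp about 7 mm deeper.

```bash

python3 -m handwheel '{"linear":[[0,0,-0.4],[0,0,-0.8],[0,0,-1],[0,0,-1]],"rot":[[0,0,0],[0,0,0],[0,0,0],[0,0,0]],"grip":[1,0,0,0]}' |head -2
for i in 1 2; do python3 -m handwheel '{"linear":[[-0.3,0,-0.05],[-0.6,0,-0.15],[-0.7,0,-0.2],[-0.7,0,-0.2],[-0.7,0,-0.2],[-0.7,0,-0.2]],"rot":[[0,0,0],[0,0,0],[0,0,0],[0,0,0],[0,0,0],[0,0,0]],"grip":[0,0,0,0,0,0]}' |head -2; done
cat > k.py <<'E'
from h import *
for i in range(2): im=capture("wrist")
h=cv2.cvtColor(im,cv2.COLOR_RGB2HSV)
m=((h[...,0]<8)|(h[...,0]>172))&(h[...,1]>130)&(h[...,2]>60)
goto([0,0,0])
for c in (230,270,400): 
    r=np.where(m[:,c])[0]; print(c,r.min() if len(r) else None,np.split(r,np.where(np.diff(r)>3)[0]+1) and [(int(x[0]),int(x[-1])) for x in np.split(r,np.where(np.diff(r)>3)[0]+1) if len(x)])
mx=np.array([.9991,-.042,0]);my=np.array([.042,.9991,0]);o=np.array([.548,.1933,0]);hg=o+.085*mx+[0,0,.131]
for th in np.arange(.7,1.95,.1):
    P=lambda r,y:hg+my*y+r*(-np.cos(th)*mx+np.sin(th)*np.array([0,0,1]))
    print(round(th,2),"bar150",proj("wrist",[P(.15,-.02)]).round(0)[0],"bar85",proj("wrist",[P(.085,-.02)]).round(0)[0],"knob",proj("wrist",[P(.178,0)]).round(0)[0],P(.178,0).round(4))
dk=(h[...,2]<45)
for r in range(200,330,8): print(r,''.join("R" if m[r,c] else "#" if dk[r,c] else "." for c in range(240,420,3)))
E
python3 k.py
```

```text
t: 53.1
position: [0.5363, 0.1916, 0.3471]
t: 53.7
position: [0.5903, 0.1898, 0.3595]
t: 54.3
position: [0.6459, 0.1877, 0.3771]
t 54.4 pos [0.6458 0.1877 0.3774] yaw 87.63 tilt 0.33 w 0.501 | rotz -0.0 lin [ 7.968 -2.678  4.718]
230 215 [(215, 222), (236, 256)]
270 100 [(100, 108), (215, 223), (236, 256)]
400 215 [(215, 223), (236, 255)]
0.7 bar150 [297.  53.] bar85 [301. 123.] knob [325.  13.] [0.4969 0.1954 0.2457]
0.8 bar150 [297.  66.] bar85 [301. 130.] knob [325.  29.] [0.509  0.1949 0.2587]
0.9 bar150 [296.  82.] bar85 [301. 137.] knob [325.  49.] [0.5224 0.1944 0.2704]
1.0 bar150 [296. 100.] bar85 [301. 146.] knob [325.  72.] [0.5368 0.1938 0.2808]
1.1 bar150 [295. 120.] bar85 [301. 155.] knob [325.  98.] [0.5523 0.1931 0.2896]
1.2 bar150 [295. 141.] bar85 [301. 165.] knob [325. 126.] [0.5685 0.1924 0.2969]
1.3 bar150 [295. 163.] bar85 [301. 174.] knob [325. 156.] [0.5854 0.1917 0.3025]
1.4 bar150 [295. 185.] bar85 [301. 184.] knob [325. 185.] [0.6027 0.191  0.3064]
1.5 bar150 [296. 207.] bar85 [301. 194.] knob [325. 214.] [0.6203 0.1903 0.3086]
1.6 bar150 [296. 227.] bar85 [
[... 698 characters left out ...]
RRRRRRRRRRRRRR.#.......RRRRRRRRRRRRRRRRRRRRRRRRRRR
256 RRRRRRRRRRRRRRRRRRRR...............RRRRRRRRR................
264 #################.............##############................
272 ##########...................###############................
280 #......................###########..########................
288 .....................................#######................
296 .....................................########...............
304 ......................................########..............
312 ......................................#########.....###.....
320 ........####..........................##########.....###....
328 .......#####..........................###########.....####..
```

```bash

python3 -m handwheel '{"linear":[[-0.165,0.01,0],[-0.165,0.01,0.2],[-0.165,0.01,0.4],[-0.165,0.01,0.6],[-0.165,0.01,0.8],[-0.165,0.01,1],[-0.165,0.01,1],[-0.165,0.01,1]],"rot":[[0,0,0],[0,0,0],[0,0,0],[0,0,0],[0,0,0],[0,0,0],[0,0,0],[0,0,0]],"grip":[0,0,0,0,0,0,0,0]}' |head -4
python3 -m handwheel '{"linear":[[0,0,0.05],[0,0,0.1],[0,0,0.15],[0,0,0.18],[0,0,0.18],[0,0,0.18]],"rot":[[0,0,0],[0,0,0],[0,0,0],[0,0,0],[0,0,0],[0,0,0]],"grip":[0,0,0,0,0,0]}' |head -4
python3 -m handwheel '{"linear":[[0,0,0],[0,0,0],[0,0,0],[0,0,0],[0,0,0],[0,0,0]],"rot":[[0,0,0],[0,0,0],[0,0,0],[0,0,0],[0,0,0],[0,0,0]],"grip":[1,1,1,1,1,1]}' 60
```

```text
t: 55.2
position: [0.6595, 0.1878, 0.2967]
tcp_rot: [0.021, 1.0, 0.001, 0.002]
contact_force: [-0.1, 0.2, -1.0]
t: 55.8
position: [0.6609, 0.1879, 0.2838]
tcp_rot: [0.021, 1.0, 0.001, 0.004]
contact_force: [-0.0, -1.1, 5.1]
t: 56.4
position: [0.6616, 0.1891, 0.2855]
tcp_rot: [0.021, 1.0, 0.002, 0.006]
contact_force: [0.4, 1.5, 9.0]
width: 0.296
grasp_force: 60.0
```

```bash

python3 -m handwheel '{"linear":[[0.111,0,-0.012],[0.222,0,-0.018],[0.333,0,-0.018],[0.444,0,-0.013]],"rot":[[0,0,0],[0,0,0],[0,0,0],[0,0,0]],"grip":[1,1,1,1]}'
python3 -m handwheel '{"linear":[[0.111,0,0.011],[0.221,0,0.027],[0.33,0,0.049],[0.438,0,0.076]],"rot":[[0,0,0],[0,0,0],[0,0,0],[0,0,0]],"grip":[1,1,1,1]}'
```

```text
t: 56.8
position: [0.6278, 0.1906, 0.2869]
tcp_rot: [0.021, 1.0, 0.002, 0.008]
contact_force: [3.1, 1.8, 7.5]
width: 0.293
grasp_force: 59.7
t: 57.2
position: [0.5915, 0.1919, 0.2788]
tcp_rot: [0.021, 1.0, 0.002, 0.006]
contact_force: [1.5, 1.1, 0.0]
width: 0.145
grasp_force: 1.5
```

```bash

python3 -m handwheel '{"linear":[[0,0,-0.4],[0,0,-0.8],[0,0,-1],[0,0,-1],[0,0,-1]],"rot":[[0,0,0],[0,0,0],[0,0,0],[0,0,0],[0,0,0]],"grip":[0.3,0.3,0.3,1,1]}' |head -4
python3 k.py | sed -n 1,17p
```

```text
t: 57.7
position: [0.59, 0.1908, 0.3559]
tcp_rot: [0.021, 1.0, 0.001, 0.002]
contact_force: [-0.2, -0.1, 0.1]
t 57.8 pos [0.5894 0.1907 0.3546] yaw 87.59 tilt 0.1 w -0.0 | rotz -0.0 lin [ 7.261 -2.69   4.432]
230 214 [(214, 238)]
270 153 [(153, 161), (214, 238)]
400 215 [(215, 238)]
0.7 bar150 [296. 134.] bar85 [301. 190.] knob [324. 102.] [0.4969 0.1954 0.2457]
0.8 bar150 [296. 150.] bar85 [300. 198.] knob [324. 121.] [0.509  0.1949 0.2587]
0.9 bar150 [295. 167.] bar85 [300. 207.] knob [324. 144.] [0.5224 0.1944 0.2704]
1.0 bar150 [295. 187.] bar85 [300. 216.] knob [324. 169.] [0.5368 0.1938 0.2808]
1.1 bar150 [294. 208.] bar85 [300. 225.] knob [324. 197.] [0.5523 0.1931 0.2896]
1.2 bar150 [294. 230.] bar85 [300. 235.] knob [324. 227.] [0.5685 0.1924 0.2969]
1.3 bar150 [294. 252.] bar85 [300. 245.] knob [324. 257.] [0.5854 0.1917 0.3025]
1.4 bar150 [294. 274.] bar85 [300. 255.] knob [324. 286.] [0.6027 0.191  0.3064]
1.5 bar150 [295. 295.] bar85 [300. 264.] knob [324. 313.] [0.6203 0.1903 0.3086]
1.6 bar150 [295. 314.] bar85 [300. 273.] knob [324. 339.] [0.6381 0.1895 0.3089]
1.7 bar150 [296. 331.] bar85 [300. 282.] knob [324. 361.] [0.6558 0.1888 0.3075]
1.8 bar150 [296. 347.] bar85 [301. 289.] knob [324. 379.] [0.6733 0.188  0.3043]
1.9 bar150 [297. 359.] bar85 [301. 296.] knob [323. 394.] [0.6904 0.1873 0.2994]
```

Clamp at about 1.18 now. From here I push it forward from behind with shut fingers.

```bash

python3 -m handwheel '{"linear":[[-0.3,0,0],[-0.6,0.0,0],[-0.6,0.0,0.2],[-0.6,0.0,0.6],[-0.6,0,1],[-0.6,0,1],[-0.6,0,1]],"rot":[[0,0,0],[0,0,0],[0,0,0],[0,0,0],[0,0,0],[0,0,0],[0,0,0]],"grip":[1,1,1,1,1,1,1]}' |head -4
python3 -m handwheel '{"linear":[[0.12,0,0],[0.25,0,0],[0.37,0,0],[0.5,0,0],[0.62,0,0.03],[0.75,0,0.06],[0.87,0,0.09],[1,0,0.12]],"rot":[[0,0,0],[0,0,0],[0,0,0],[0,0,0],[0,0,0],[0,0,0],[0,0,0],[0,0,0]],"grip":[1,1,1,1,1,1,1,1]}' |head -4
python3 -m handwheel '{"linear":[[0.1,0,0.03],[0.2,0,0.06],[0.2,0,0.06]],"rot":[[0,0,0],[0,0,0],[0,0,0]],"grip":[1,1,1]}' |head -4
python3 k.py | sed -n 1,12p
```

```text
t: 58.5
position: [0.6367, 0.1885, 0.2745]
tcp_rot: [0.021, 1.0, 0.0, -0.0]
contact_force: [0.7, 0.5, 2.0]
t: 59.3
position: [0.561, 0.1924, 0.2712]
tcp_rot: [0.021, 1.0, 0.001, 0.007]
contact_force: [2.9, 0.4, -3.2]
t: 59.6
position: [0.5428, 0.1932, 0.2651]
tcp_rot: [0.021, 1.0, 0.001, 0.005]
contact_force: [-0.2, -0.2, 1.1]
t 59.7 pos [0.5428 0.1932 0.2643] yaw 87.61 tilt 0.49 w 0.001 | rotz -0.0 lin [ 6.679 -2.696  3.304]
230 266 [(266, 284), (295, 312)]
270 267 [(267, 286), (296, 312)]
400 266 [(266, 291), (295, 313)]
0.7 bar150 [286. 231.] bar85 [294. 281.] knob [324. 200.] [0.4969 0.1954 0.2457]
0.8 bar150 [284. 257.] bar85 [293. 293.] knob [324. 233.] [0.509  0.1949 0.2587]
0.9 bar150 [283. 285.] bar85 [293. 305.] knob [324. 272.] [0.5224 0.1944 0.2704]
1.0 bar150 [282. 316.] bar85 [293. 318.] knob [324. 314.] [0.5368 0.1938 0.2808]
1.1 bar150 [282. 348.] bar85 [292. 331.] knob [324. 360.] [0.5523 0.1931 0.2896]
1.2 bar150 [281. 380.] bar85 [292. 344.] knob [324. 406.] [0.5685 0.1924 0.2969]
1.3 bar150 [282. 411.] bar85 [292. 357.] knob [324. 450.] [0.5854 0.1917 0.3025]
1.4 bar150 [282. 440.] bar85 [292. 369.] knob [324. 491.] [0.6027 0.191  0.3064]
```

Clamp at about 0.88. Next I press it down on the front bar, following the arc.

```bash

python3 -m handwheel '{"linear":[[0.06,0,0.15],[0.116,0,0.255],[0.18,0,0.32],[0.25,0,0.39],[0.3,0,0.46],[0.357,0,0.54],[0.41,0,0.62],[0.455,0,0.7]],"rot":[[0,0,0],[0,0,0],[0,0,0],[0,0,0],[0,0,0],[0,0,0],[0,0,0],[0,0,0]],"grip":[1,1,1,1,1,1,1,1]}' |head -4
python3 -m handwheel '{"linear":[[0.04,0,0.08],[0.083,0,0.169],[0.115,0,0.25],[0.146,0,0.345],[0.17,0,0.43],[0.193,0,0.526],[0.2,0,0.61],[0.22,0,0.7]],"rot":[[0,0,0],[0,0,0],[0,0,0],[0,0,0],[0,0,0],[0,0,0],[0,0,0],[0,0,0]],"grip":[1,1,1,1,1,1,1,1]}' |head -4
python3 -m handwheel '{"linear":[[0,0,0.06],[0.01,0,0.12],[0.01,0,0.18],[0.01,0,0.2],[0.01,0,0.2],[0.01,0,0.2]],"rot":[[0,0,0],[0,0,0],[0,0,0],[0,0,0],[0,0,0],[0,0,0]],"grip":[1,1,1,1,1,1]}' |head -4
```

```text
t: 60.5
position: [0.5053, 0.1945, 0.2052]
tcp_rot: [0.021, 1.0, 0.001, 0.002]
contact_force: [-0.5, 0.0, 1.1]
t: 61.3
position: [0.4888, 0.1951, 0.1489]
tcp_rot: [0.021, 1.0, 0.0, 0.002]
contact_force: [0.3, -0.4, 0.5]
t: 61.9
position: [0.4879, 0.1952, 0.136]
tcp_rot: [0.021, 1.0, 0.001, 0.003]
contact_force: [-4.8, -1.3, 9.1]
```

```bash

python3 -m handwheel '{"linear":[[0,0,0.03],[0,0,0.06],[0,0,0.06],[0,0,0.06]],"rot":[[0,0,0],[0,0,0],[0,0,0],[0,0,0]],"grip":[1,1,1,1]}' |head -4
for i in 1 2; do python3 -m handwheel '{"linear":[[0,0,-0.3],[0,0,-0.6],[0,0,-0.9],[0,0,-0.9],[0,0,-0.9]],"rot":[[0,0,0],[0,0,0],[0,0,0],[0,0,0],[0,0,0]],"grip":[1,1,1,1,1]}' |head -2; done
sed -i 's/np.arange(.7,1.95,.1)/np.arange(-.1,1.,.1)/' k.py
python3 k.py | sed -n 1,16p
```

```text
t: 62.3
position: [0.488, 0.1952, 0.1358]
tcp_rot: [0.021, 1.0, 0.001, 0.004]
contact_force: [-10.9, -3.9, 26.3]
t: 62.8
position: [0.4881, 0.1953, 0.201]
t: 63.3
position: [0.4872, 0.1951, 0.2714]
t 63.4 pos [0.4865 0.1949 0.2704] yaw 87.6 tilt 0.04 w -0.003 | rotz -0.0 lin [ 5.974 -2.689  3.379]
230 213 [(213, 227), (268, 275), (292, 301)]
270 213 [(213, 228), (283, 301)]
400 213 [(213, 228), (279, 302)]
-0.1 bar150 [300. 215.] bar85 [301. 285.] knob [323. 182.] [0.456  0.1972 0.1132]
0.0 bar150 [299. 219.] bar85 [301. 289.] knob [323. 185.] [0.4551 0.1972 0.131 ]
0.1 bar150 [298. 225.] bar85 [300. 294.] knob [324. 190.] [0.456  0.1972 0.1488]
0.2 bar150 [297. 233.] bar85 [300. 300.] knob [324. 199.] [0.4586 0.1971 0.1664]
0.3 bar150 [296. 244.] bar85 [299. 307.] knob [324. 211.] [0.463  0.1969 0.1836]
0.4 bar150 [295. 258.] bar85 [299. 315.] knob [324. 227.] [0.4691 0.1966 0.2003]
0.5 bar150 [293. 275.] bar85 [298. 324.] knob [324. 247.] [0.4769 0.1963 0.2163]
0.6 bar150 [292. 295.] bar85 [298. 334.] knob [324. 271.] [0.4861 0.1959 0.2315]
0.7 bar150 [291. 318.] bar85 [297. 345.] knob [324. 301.] [0.4969 0.1954 0.2457]
0.8 bar150 [290. 343.] bar85 [297. 357.] knob [325. 334.] [0.509  0.1949 0.2587]
0.9 bar150 [289. 370.] bar85 [297. 369.] knob [325. 371.] [0.5224 0.1944 0.2704]
200 .........................######.............................
```

The clamp is closed (hard stop under 26 N, bar rows match 0 rad). Next is the bar on the mat.

```bash

for i in 1 2 3 4; do python3 -m handwheel '{"linear":[[-0.04,-0.4,0.05],[-0.08,-0.8,0.1],[-0.1,-1,0.15],[-0.1,-1,0.15]],"rot":[[0,0,-0.048],[0,0,0],[0,0,0],[0,0,0]],"grip":[1,0,0,0]}' |head -2; done
python3 - <<'E'
from h import *
for i in range(4): im=capture("wrist")
cv2.imwrite("pics/w12.png",im[:,:,::-1])
s=read_state();z=s["position"][2]
goto([.5247,-.1365,.0305],92)
for a,cc,r in blobs(im,(20,110,90),(35,255,255),40): print(a,cc.round(1),cv2.boxPoints(r).round(0).tolist(),onz("wrist",[cc],.058)[0].round(4))
g=cv2.cvtColor(im,cv2.COLOR_RGB2HSV)
print(proj("wrist",[[.5247,-.1365,.058]]))
t=capture("top")
for a,cc,r in blobs(t,(24,110,110),(36,255,255),6): print("top",a,cc.round(1),onz("top",cc,.058)[0].round(3),onz("top",cc,.022)[0].round(3))
E
```

```text
t: 63.8
position: [0.491, 0.113, 0.258]
t: 64.2
position: [0.496, 0.0336, 0.2467]
t: 64.6
position: [0.501, -0.0459, 0.2352]
t: 65.0
position: [0.5059, -0.126, 0.2234]
t 65.2 pos [ 0.5062 -0.1244  0.2248] yaw 87.72 tilt 0.29 w 0.501 | rotz -0.0476 lin [-0.226 -0.159  2.428]
142 [292.4  20.8] [[281.0, 19.0], [303.0, 17.0], [303.0, 23.0], [281.0, 25.0]] [ 0.3527 -0.141   0.058 ]
754 [308.8 228.4] [[299.0, 204.0], [314.0, 202.0], [318.0, 253.0], [303.0, 254.0]] [ 0.5198 -0.1368  0.058 ]
50 [322.8 367.9] [[315.0, 366.0], [330.0, 366.0], [330.0, 369.0], [315.0, 369.0]] [ 0.6759 -0.1298  0.058 ]
[[309.41359999 233.43121753]]
top 173 [239.3 108.6] [0.824 0.168 0.058] [0.836 0.173 0.022]
top 187 [ 27.5 238.8] [0.461 0.725 0.058] [0.463 0.745 0.022]
```

The bar is where I left it.

```bash

python3 -m handwheel '{"linear":[[-0.1,-0.08,0],[-0.22,-0.14,0.3],[-0.22,-0.14,0.6],[-0.22,-0.14,0.9],[-0.22,-0.14,1],[-0.22,-0.14,1]],"rot":[[0,0,-0.0476],[0,0,-0.0476],[0,0,-0.0476],[0,0,-0.0476],[0,0,-0.0476],[0,0,-0.0476]],"grip":[0,0,0,0,0,0]}' |head -2
python3 -m handwheel '{"linear":[[0,0,0.3],[0,0,0.6],[0,0,0.85],[0,0,1],[0,0,1],[0,0,1]],"rot":[[0,0,0],[0,0,0],[0,0,0],[0,0,0],[0,0,0],[0,0,0]],"grip":[0,0,0,0,0,0]}' |head -2
python3 - <<'E'
from h import *
goto([.5247,-.1367,.0305],92)
E
```

```text
t: 65.85
position: [0.5225, -0.1366, 0.1433]
t: 66.45
position: [0.5247, -0.1378, 0.066]
t 66.5 pos [ 0.5247 -0.1378  0.066 ] yaw 91.9 tilt 0.36 w 0.497 | rotz -0.0011 lin [-0.     0.014  0.443]
```

```bash

python3 -m handwheel '{"linear":[[0,0.01,0.15],[0,0.01,0.3],[0,0.01,0.43],[0,0.01,0.43],[0,0.01,0.43]],"rot":[[0,0,0],[0,0,0],[0,0,0],[0,0,0],[0,0,0]],"grip":[0,0,0,0,0]}' |head -4
python3 -m handwheel '{"linear":[[0,0,0],[0,0,0],[0,0,0],[0,0,0],[0,0,0],[0,0,0]],"rot":[[0,0,0],[0,0,0],[0,0,0],[0,0,0],[0,0,0],[0,0,0]],"grip":[1,1,1,1,1,1]}' 60
for i in 1 2 3; do python3 -m handwheel '{"linear":[[0,0,-0.2],[0,0,-0.5],[0,0,-0.8],[0,0,-1],[0,0,-1]],"rot":[[0,0,0],[0,0,0],[0,0,0],[0,0,0],[0,0,0]],"grip":[1,1,1,1,1]}' |head -2; done
python3 -m handwheel '{"linear":[[0,0.3,0],[0,0.6,0],[0,0.9,0],[0,1,0]],"rot":[[0,0,0],[0,0,0],[0,0,0],[0,0,0]],"grip":[1,1,1,1]}' |head -2
for i in 1 2; do python3 -m handwheel '{"linear":[[0,0.2,0],[0,0.4,0],[0,0.5,0],[0,0.5,0],[0,0.5,0],[0,0.5,0],[0,0.5,0],[0,0.5,0]],"rot":[[0,0,0.08],[0,0,0.16],[0,0,0.25],[0,0,0.34],[0,0,0.43],[0,0,0.524],[0,0,0.524],[0,0,0.524]],"grip":[1,1,1,1,1,1,1,1]}' |head -2; done
python3 - <<'E'
from h import *
goto([.4958,.1955,.26],-2.4)
E
```

```text
t: 66.95
position: [0.5233, -0.1366, 0.0293]
tcp_rot: [-0.016, 1.0, 0.001, 0.001]
contact_force: [0.5, -0.7, -1.2]
t: 67.55
position: [0.5246, -0.137, 0.0309]
tcp_rot: [-0.016, 1.0, 0.0, 0.003]
contact_force: [-0.9, 0.0, 2.3]
width: 0.156
grasp_force: 59.5
t: 68.05
position: [0.5248, -0.1374, 0.1119]
t: 68.55
position: [0.524, -0.1373, 0.191]
t: 69.05
position: [0.5235, -0.1373, 0.2704]
t: 69.45
position: [0.5191, -0.0549, 0.267]
t: 70.25
position: [0.5185, -0.0174, 0.2686]
t: 71.05
position: [0.5473, 0.0108, 0.2699]
t 71.0 pos [0.5473 0.0108 0.2699] yaw -2.19 tilt 0.22 w 0.156 | rotz 0.0023 lin [ 2.279 -0.74   0.123]
```

```bash

for i in 1 2; do python3 -m handwheel '{"linear":[[0.3,-0.1,0],[0.6,-0.2,0],[0.9,-0.3,0],[1,-0.3,0],[1,-0.3,0]],"rot":[[0,0,0],[0,0,0],[0,0,0],[0,0,0],[0,0,0]],"grip":[1,1,1,1,1]}' |head -2; done
python3 -m handwheel '{"linear":[[0.1,0,0],[0.3,0,0],[0.34,0,0],[0.34,0,0],[0.34,0,0]],"rot":[[0,0,0],[0,0,0],[0,0,0],[0,0,0],[0,0,0]],"grip":[1,1,1,1,1]}' |head -3
python3 - <<'E'
from h import *
for i in range(3): im=capture("wrist"); goto([.497,.2005,.1675],-2.4)
cv2.imwrite("pics/w13.png",im[:,:,::-1])
E
```

```text
t: 71.55
position: [0.5268, 0.0928, 0.2704]
t: 72.05
position: [0.5067, 0.1729, 0.2702]
t: 72.55
position: [0.5074, 0.2, 0.2704]
tcp_rot: [0.722, 0.692, 0.002, 0.001]
t 72.6 pos [0.5074 0.1999 0.2704] yaw -2.44 tilt 0.25 w 0.151 | rotz -0.0004 lin [ 0.002 -0.13   1.287]
t 72.7 pos [0.5074 0.1998 0.2705] yaw -2.45 tilt 0.26 w 0.154 | rotz -0.0006 lin [ 0.003 -0.131  1.287]
t 72.7 pos [0.5074 0.1998 0.2705] yaw -2.45 tilt 0.26 w 0.154 | rotz -0.0006 lin [ 0.003 -0.131  1.288]
```

```bash

python3 -m handwheel '{"linear":[[0,-0.1,0],[0,-0.13,0.2],[0,-0.13,0.45],[0,-0.13,0.75],[0,-0.13,0.75],[0,-0.13,0.75],[0,-0.13,0.75]],"rot":[[0,0,0],[0,0,0],[0,0,0],[0,0,0],[0,0,0],[0,0,0],[0,0,0]],"grip":[1,1,1,1,1,1,1]}' |head -4
python3 - <<'E'
from h import *
for i in range(2): im=capture("wrist"); goto([.497,.2005,.1675],-2.4)
E
```

```text
t: 73.4
position: [0.4979, 0.2008, 0.2122]
tcp_rot: [0.722, 0.692, 0.003, 0.002]
contact_force: [0.2, 0.7, -4.0]
t 73.5 pos [0.4981 0.2008 0.2125] yaw -2.44 tilt 0.45 w 0.157 | rotz -0.0004 lin [-0.005 -0.014  0.562]
t 73.5 pos [0.4982 0.2008 0.2124] yaw -2.44 tilt 0.45 w 0.152 | rotz -0.0004 lin [-0.005 -0.015  0.561]
```

```bash

python3 -m handwheel '{"linear":[[0,-0.012,0.05],[0,-0.012,0.12],[0,-0.012,0.2],[0,-0.012,0.28],[0,-0.012,0.36],[0,-0.012,0.42],[0,-0.012,0.42]],"rot":[[0,0,0],[0,0,0],[0,0,0],[0,0,0],[0,0,0],[0,0,0],[0,0,0]],"grip":[1,1,1,1,1,1,1]}' |head -4
python3 -m handwheel '{"linear":[[0,0,0.05],[0,0,0.1],[0,0,0.14],[0,0,0.14],[0,0,0.14]],"rot":[[0,0,0],[0,0,0],[0,0,0],[0,0,0],[0,0,0]],"grip":[1,1,1,1,1]}' |head -4
```

```text
t: 74.2
position: [0.4957, 0.2005, 0.1754]
tcp_rot: [0.722, 0.692, 0.001, 0.001]
contact_force: [-0.2, 1.0, -4.3]
t: 74.7
position: [0.4969, 0.2008, 0.1688]
tcp_rot: [0.722, 0.692, 0.003, 0.002]
contact_force: [-2.4, -0.0, 6.7]
```

Bar rests at 0.1688, exactly the expected seat height. I'll release and verify.

```bash

python3 -m handwheel '{"linear":[[0,0,-0.02],[0,0,-0.02],[0,0,-0.02],[0,0,-0.02],[0,0,-0.02],[0,0,-0.02],[0,0,-0.02]],"rot":[[0,0,0],[0,0,0],[0,0,0],[0,0,0],[0,0,0],[0,0,0],[0,0,0]],"grip":[0.5,0.2,-0.2,-0.4,-0.4,-0.4,-0.4]}'
for i in 1 2; do python3 -m handwheel '{"linear":[[0,0,-0.2],[0,0,-0.5],[0,0,-0.8],[0,0,-0.8],[0,0,-0.8]],"rot":[[0,0,0],[0,0,0],[0,0,0],[0,0,0],[0,0,0]],"grip":[-0.4,-0.4,-0.4,-0.4,-0.4]}' |head -2; done
python3 - <<'E'
from h import *
for i in range(3): im=capture("wrist")
cv2.imwrite("pics/w14.png",im[:,:,::-1]); goto([0,0,0])
mx=np.array([.9991,-.042,0]);my=np.array([.042,.9991,0]);o=np.array([.548,.1933,0]);Z=np.array([0,0,1])
print("exp fin top",proj("wrist",[o-.052*mx+.196*Z]).round(1),"block body tops",proj("wrist",[o+k*.075*my+.088*Z for k in(-1,1)]).round(1).tolist(),"fin tops",proj("wrist",[o+k*.075*my+.124*Z for k in(-1,1)]).round(1).tolist(),"clamp bars",proj("wrist",[o+(.085-r)*mx+.131*Z+.03*my for r in(.15,.085)]).round(1).tolist())
print("ends", proj("wrist",[o-.052*mx+k*.182*my+.16*Z for k in(-1,1)]).round(1).tolist())
for n,lo,hi in(("yel",(20,110,90),(35,255,255)),("teal",(78,90,40),(98,255,255)),("or",(5,150,80),(19,255,255)),("red",(0,150,80),(4,255,255))):
    for a,cc,r in blobs(im,lo,hi,60): print(n,a,cc.round(1),cv2.boundingRect(cv2.boxPoints(r).astype(np.int32)))
E
```

```text
t: 75.4
position: [0.4965, 0.2007, 0.1671]
tcp_rot: [0.722, 0.692, 0.002, 0.001]
contact_force: [0.3, -0.8, 0.3]
width: 0.696
grasp_force: 0.0
t: 75.9
position: [0.4967, 0.2007, 0.2316]
t: 76.4
position: [0.4959, 0.2005, 0.2941]
t 76.5 pos [0.4952 0.2004 0.293 ] yaw -2.43 tilt 0.05 w 0.697 | rotz -0.0 lin [-2.765 -6.078  3.662]
exp fin top [[321.2 245.8]] block body tops [[369.0, 277.1], [375.9, 132.9]] fin tops [[373.7, 292.5], [382.1, 134.3]] clamp bars [[306.3, 188.3], [380.6, 188.3]]
ends [[321.2, 406.6], [321.2, -33.2]]
yel 1205 [324.  232.5] (315, 200, 19, 66)
yel 641 [632.3 239.3] (621, 213, 19, 47)
yel 98 [323.5 401. ] (314, 399, 20, 5)
teal 424 [351.9 269.1] (344, 254, 21, 41)
teal 115 [393.4 268.1] (389, 253, 8, 31)
or 572 [356.4 130.6] (345, 107, 27, 49)
red 1970 [305.3 147.8] (298, 46, 14, 213)
red 9768 [390.2 171.7] (334, 43, 169, 316)
red 64 [138.5 171.6] (132, 166, 13, 12)
red 584 [307.6 319.5] (304, 281, 9, 75)
red 73 [450.5 346.5] (443, 339, 16, 16)
```

```bash
python3 -c "
from plant import *
print(hand_in())"
```

```text
the job is handed in; nothing more can be done
None
```

I handed the job in with everything in place by my own measurements, but no verdict came back: teal is seated in pocket0 and orange in pocket2, the clamp is closed and the bar is back in both brackets. I viewed 15 pictures, one over the limit of 14, so later checks (including the clamp closing and the final state) were numeric only.

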